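Exchange a valve's chipped port plate and close the valve

ROBOT

A 6-joint arm with a two-finger parallel gripper is mounted at the origin on the work surface. World frame = base frame: x ahead of the robot, y to its left, z up, the work surface at z = 0. Lengths are in m, angles in rad, forces in N, time in s.
With the tool pointing down it reaches from about 0.35 to 0.775 m from the base axis. Payload 7.3 kg.
Tool frame: the origin (TCP) lies at the very end of the fingers, on their centre line; the grasp point (between the pads) lies 19 mm behind it; z points along the fingers, y is the direction in which the jaws open and shut (so a half turn about z gives the same grasp; the last joint's range is limited). The gripper opens to 92 mm and grips with 3 to 60 N. Pads are 19 mm wide; open, the fingers measure 130 mm over their backs; the gripper's body (75 mm by 190 mm) begins 47 mm behind the grasp point.
Start: joints at [1.122, 0.342, 1.524, -0, 1.275, -0.146], TCP at [0.157, 0.501, 0.227] pointing down, gripper open.
Joint ranges: [-2.53, 2.53], [-0.77, 2.02], [0.04, 2.7], [-1, 4.14], [0.28, 2.66], [-3.11, 3.11]. Speed limits (rad/s): [2.57, 2.57, 3.14, 3.14, 3.14, 3.14].

INTERFACE

Orientations are given as [roll, pitch, yaw] about the fixed x, y, z axes, in that order (R = Rz(yaw) Ry(pitch) Rx(roll)).
In Python, from cell import robot gives the robot as it stands. The module is installed in compiled form; this text tells all that it offers.
- The arm moves only by the tool carry_out, never from a script. Its argument "series" is a list of rows, each an object with "jaw": the opening in per cent of the stroke, from 0 (shut) to 100 (fully open); "travel": the shift along the tool's x, y, z in units of 60 mm (1.0 is 60 mm), a list of three; "twist": the turn about the tool's z in units of 6 degrees (1.0 is 6 degrees). A call has 1 to 8 rows; each row shifts and turns the commanded pose from where the row before left it, along the tool's axes as they then stand; what a row does not reach is not made up. A row lasts 1/8 s, in which the tool goes at most 62.5 mm and 10.7 degrees, less where a joint would pass 70% of its speed; a pose out of reach is approached as far as the arm can. A call is refused whole if a number of a shift passes 1 or a number of a turn 1, either way. A call with a gripper value outside its range is refused whole. The fingers move at their own pace and stop on an object; "squeeze" is the grip in N (left out, the last holds). Time passes only in rows, so rows that do not move let the fingers close. It gives the time, the measured TCP pose, the force and the opening at its end, in the units of the state.
- robot.observe(): the state, without advancing time (a new reading comes with each control period).
- robot.read_camera(name): name is "side" or "top" or "wrist"; returns the picture (480x640x3 uint8, blue, green, red); there is no depth.
- robot.calibration(name): a dict with "intrinsics" (3x3 intrinsics, pixels), "cam_to_world" (4x4, takes a point from camera to world coordinates); the wrist camera has in their place "tool_from_camera" (4x4, takes a point from camera to tool coordinates, whose origin is the TCP and whose axes are the flange's). Camera axes: x right, y up, looking along -z (the intrinsics and any distortion apply to the point x, -y, -z); pixel columns grow to the right and rows downward; lengths in m; the calibration is good to about 2 mm. A picture is of the moment at which its call begins: read the wrist's pose just before it. calibration takes no time and is no camera call.
- robot.hand_in(): hands the job in, once; it reports no verdict.
Trained networks look in the newest picture that a camera, given by its name, has taken for a name from the list of things; names that differ only in an ending like _2 or _b are one class to them, and where a whole thing is asked for, a point or a joint stands for the part that bears it (a point fixed in the world has none). Each returns a list of dicts, best first, with "score" (0 to 1); they miss things now and then, are a little off and sometimes report something else, mostly with a low value. They report only what shows in the picture. A call takes as long as a camera call. They do not tell look-alikes from the thing itself.
- robot.regions_of(camera, query): "pixels" (480x640 bool, what is visible of it) and "xy" ([column, row] in pixels, amid what is visible of it).
The state is a dict: "time": time; "qpos": joint angles; "qvel": joint speeds; "joint_efforts": joint torques, N m; "tool_pos": TCP position; "tool_rot": TCP orientation; "contact_force": force on the tool from outside, world axes, zero at the start; "torque": the same for the moment, N m; "opening": finger opening in m.
Only numpy, scipy, OpenCV 4.12 (cv2) and the standard library are available. Lean on these libraries where they do the work, as an engineer would, in place of code of your own. Each camera call takes 0.05 s, during which the arm holds its last target. There are 200 camera calls.

TASK

Swap the two bronze port plates: the good one from the kit tray goes onto the valve's spindle, and the chipped one now on the valve goes onto the post of the kit tray in its stead; the bare rubber mat is free to set a plate down on meanwhile. Then rebuild the valve: lay the thrust bearing on the new plate around the spindle and put the cover on last, its rim down on the plate all round. Everything is to end fully down and let go, and the dish of screws and the oil bottle must stay where they are.

Things in the scene. Friction and masses are not known exactly. Their poses are not given: they have to be found in the camera images.
- valve: black round valve upright on a 96 x 96 x 10 mm aluminium plate, fixed. Knurled barrel 80 mm across up to 31 mm; brass nipples on its y sides reach 56 mm out, below 28 mm. Above it a neck 48 mm across; its flat top, the plate's seat, is 50 mm above the bench; from it a steel spindle 18 mm across rises to 74 mm, tip tapered over 5 mm. Origin: on the spindle axis at bench level (z = 0); z up.
- kit_tray: grey shallow tray, fixed; walls 14 mm high; reaches x -48 to +76, y -50 to +50 mm in its own frame. Around its origin a round seat 48 mm across, top 14 mm above the bench, with a post 18 mm across up to 28 mm (tip tapered over 5 mm) that carries the new plate at the start. Beyond x = 38 mm two pockets of small pins and washers, below 14 mm. Origin: on the post axis at bench level (z = 0); z up.
- mat: bare black rubber mat, 130 x 130 mm, 3 mm thick, fixed, empty at the start: a free spot. Origin: centre of its underside at bench level (z = 0); z up.
- new_plate: good bronze port plate: full-round flat disc 58 mm across, 12 mm thick, 25 mm centre hole, four small ports, about 200 g; on the kit tray at the start. Its rim overhangs the 48 mm seat of tray or valve by 5 mm. Origin: centre of its underside; z up.
- chipped_plate: worn bronze port plate of the same size (58 mm across, 12 mm thick, 25 mm hole, 190 g) with a piece broken out of its rim, 26 mm wide and 10 mm deep, centred on its own +x; on the valve at the start. Origin: centre of the hole, at the underside; z up. Grip it clear of the break, e.g. across its y axis (58 mm wide there).
- bearing: thrust ball bearing: steel ring of two washers with a ball cage between, 42 mm across, 25 mm hole, 11 mm high, about 60 g, lying flat on the bench. Origin: centre of its underside; z up.
- cover: dark steel cap, 58 mm across, standing on its rim on the bench: hollow below (rim 4 mm thick, hollow 50 mm across, 14 mm deep), flat top at 20 mm with four holes, and a boss 28 mm across from 20 to 40 mm height to hold it by; about 140 g. The hollow goes over the bearing; the rim rests on the plate. Origin: centre of its rim plane (underside); z up.
- screw_dish: round steel dish, 76 mm across, 20 mm high, with four small screws lying in it, loose on the bench: leave it where it is. Origin: centre of its underside.
- oil_bottle: white oil bottle with black spout, 38 mm across, 98 mm high, loose and light: leave it standing where it is. Origin: centre of its underside.
Mind the look-alikes: they are no part of the job. Leave any blue look-alike of the kit_tray alone. Leave any green or orange look-alike of the new_plate alone.

How it is judged:
By the outcome, as a careful person would: the job done as asked, in the order asked, and still so for the second after the job is handed in, with the robot touching nothing.
It also fails if it takes over 144 s, if anything falls off the work surface, if the arm or the gripper's body presses on something with over 40 N, if the wrist force passes 120 N, or if a joint passes its speed limit or range.

## Working session

There is one attempt and no reset: what is moved stays moved. The work goes in short steps, Python scripts to look and compute and a tool call to move; the robot and the scene stay as the last step left them, time stands still between calls to the robot, and variables do not carry over. Pictures are saved under pics/ and viewed, about 12 in all and at most 16, crops included, and the job is handed in when it is done.

Besides the shell and the picture viewer there is one more tool, called after "Call:" in YAML: its name, and indented under it one key for each argument. carry_out: Moves the arm, as the interface text tells. Its arguments: {"type":"object","properties":{"series":{"type":"array"},"squeeze":{"type":"number"}},"required":["series"]}

```bash
mkdir -p pics && ls && cat > h.py <<'E'
import numpy as np, cv2
from cell import robot
from scipy.spatial.transform import Rotation as Ro
def cam(name):
    c=robot.calibration(name); K=np.array(c["intrinsics"]); 
    if name=="wrist":
        s=robot.observe(); T=np.eye(4); T[:3,:3]=Ro.from_euler("xyz",s["tool_rot"]).as_matrix(); T[:3,3]=s["tool_pos"]
        return K,T@np.array(c["tool_from_camera"]),c
    return K,np.array(c["cam_to_world"]),c
def ray(K,T,px,z):
    d=np.linalg.inv(K)@[px[0],px[1],1.]; d=T[:3,:3]@(d*[1,-1,-1]); o=T[:3,3]
    return o+d*(z-o[2])/d[2]
def proj(K,T,P):
    p=(np.asarray(P,float)-T[:3,3])@T[:3,:3]; p=p*[1,-1,-1]; q=p@K.T
    return q[...,:2]/q[...,2:]
def snap(name,fn=None):
    im=np.array(robot.read_camera(name))
    if fn: cv2.imwrite("pics/"+fn,im)
    return im
E
python3 - <<'E'
from h import *
print(robot.observe())
for n in ("top","side","wrist"):
    K,T,c=cam(n); print(n,K.round(1).tolist(),T.round(4).tolist(),[k for k in c])
    snap(n,n+"0.png")
E
```

```text
pics
{'time': 0.0, 'qpos': array([ 1.12200773e+00,  3.42746562e-01,  1.52504351e+00, -6.05049259e-06,
        1.27538107e+00, -1.46001725e-01]), 'qvel': array([ 0.00040842, -0.0001195 ,  0.00058507,  0.00135805,  0.00026527,
        0.00055637]), 'joint_efforts': array([ 1.16684889e-03, -4.31244063e+01, -2.44220692e+01,  7.17830588e-02,
        5.60155569e-02, -1.13517217e-04]), 'tool_pos': array([0.15634482, 0.50074555, 0.22602334]), 'tool_rot': array([-3.14003012e+00, -2.23919789e-04,  2.83880738e+00]), 'contact_force': array([-0.48753514,  0.15481631, -0.70942146]), 'torque': array([-0.00317446,  0.01018306, -0.05918214]), 'opening': 0.09183300306912628}
top [[535.0, 0.0, 319.7], [0.0, 535.0, 244.9], [0.0, 0.0, 1.0]] [[-0.0038, 0.9952, -0.0979, 0.3701], [-1.0, -0.0038, -0.0001, 0.0304], [-0.0004, 0.0979, 0.9952, 1.3093], [0.0, 0.0, 0.0, 1.0]] ['intrinsics', 'cam_to_world']
side [[472.7, 0.0, 317.9], [0.0, 472.7, 244.6], [0.0, 0.0, 1.0]] [[0.7961, 0.3725, -0.4769, 0.0178], [-0.6051, 0.4839, -0.6322, -0.5786], [-0.0047, 0.7919, 0.6106, 0.6576], [0.0, 0.0, 0.0, 1.0]] ['intrinsics', 'cam_to_world']
wrist [[401.6, 0.0, 317.9], [0.0, 401.6, 242.8], [0.0, 0.0, 1.0]] [[0.2978, -0.9227, -0.2447, 0.0904], [0.9546, 0.2875, 0.0777, 0.5211], [-0.0013, -0.2567, 0.9665, 0.3837], [0.0, 0.0, 0.0, 1.0]] ['intrinsics', 'tool_from_camera']
```

View pics/top0.png

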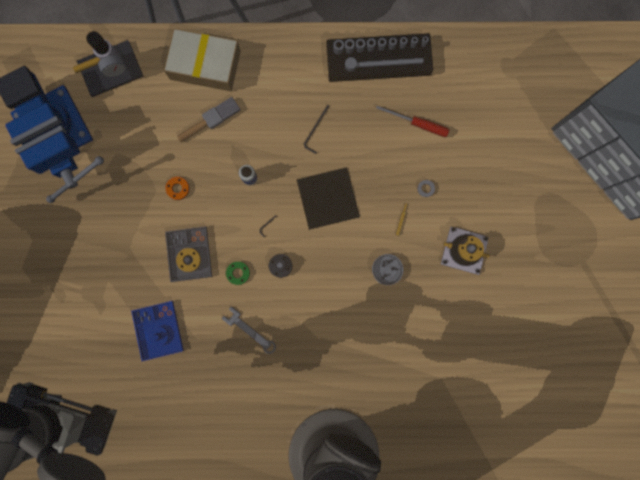

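View pics/side0.png

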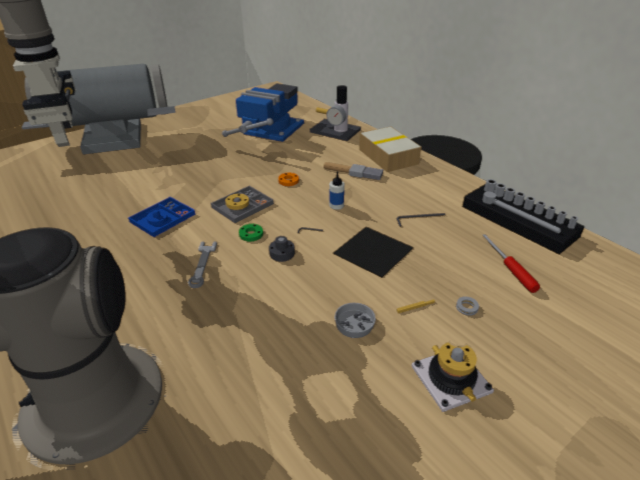

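```bash
python3 - <<'E'
from h import *
zs=dict(valve=.05,kit_tray=.014,mat=.003,new_plate=.026,chipped_plate=.062,bearing=.011,cover=.04,screw_dish=.02,oil_bottle=.09)
for n in ("top",):
    K,T,c=cam(n)
    for q,z in zs.items():
        for r in robot.regions_of(n,q):
            m=np.array(r["pixels"]); print(n,q,round(r["score"],2),np.round(r["xy"],1),m.sum(),ray(K,T,r["xy"],z).round(4))
E
```

```text
top kit_tray 0.76 [190.9 244.3] 1750 [0.5003 0.3439 0.014 ]
top kit_tray 0.72 [155.6 332.1] 2263 [0.2893 0.4243 0.014 ]
top mat 0.74 [281.9 265.7] 465 [0.448  0.1231 0.003 ]
top mat 0.58 [326.4 200.4] 2704 [0.6093 0.0135 0.003 ]
top new_plate 0.95 [238.6 266.2] 412 [0.4458 0.2254 0.026 ]
top new_plate 0.87 [184.9 256.3] 369 [0.4701 0.3549 0.026 ]
top new_plate 0.87 [172.3 184.9] 352 [0.6448 0.3893 0.026 ]
top new_plate 0.35 [458.7 251.6] 1170 [ 0.4789 -0.304   0.026 ]
top chipped_plate 0.88 [471.3 248.9] 398 [ 0.4821 -0.3243  0.062 ]
top chipped_plate 0.72 [190.9 243.3] 1861 [0.4978 0.3324 0.062 ]
top bearing 0.64 [427.  182.9] 191 [ 0.6506 -0.2347  0.011 ]
top screw_dish 0.57 [385.7 268. ] 781 [ 0.4404 -0.1284  0.02  ]
top oil_bottle 0.51 [252.6 176.6] 274 [0.6499 0.1855 0.09  ]
top oil_bottle 0.26 [281.2 263.6] 458 [0.4476 0.1185 0.09  ]
```

The wanted parts in the top picture: good plate in the grey tray at (188,260). Its look-alikes are the green ring at (238,272) and the orange ring at (177,188). The blue tray at (158,332) is a look-alike of the grey tray. The chipped plate on the valve is at (471,249), the cover at (281,265) (the network wrongly called it "mat"), the bearing at (427,188), the mat at (328,198), and the dish at (389,268). Next I move over the grey tray for a close look.

Call:
carry_out:
  series:
    - {"jaw":100,"travel":[-0.9,-0.12,0],"twist":0}
    - {"jaw":100,"travel":[-0.9,-0.12,0],"twist":0}
    - {"jaw":100,"travel":[-0.9,-0.12,0],"twist":0}
    - {"jaw":100,"travel":[-0.9,-0.12,0],"twist":0}
    - {"jaw":100,"travel":[-0.9,-0.12,0],"twist":0}
    - {"jaw":100,"travel":[-0.9,-0.12,0],"twist":0}
    - {"jaw":100,"travel":[0,0,0],"twist":0}
    - {"jaw":100,"travel":[0,0,0],"twist":0}

```text
time: 1.6
tool_pos: [0.4524, 0.3633, 0.2265]
tool_rot: [-3.141, -0.001, 2.838]
contact_force: [0.2, -0.3, 0.1]
opening: 0.0917
```

```bash
python3 - <<'E'
from h import *
K,T,c=cam("wrist"); im=snap("wrist","w1.png"); s=robot.observe(); print(s["time"],s["tool_pos"],s["tool_rot"])
np.savez("w1.npz",K=K,T=T,im=im)
for q,z in dict(new_plate=.026,kit_tray=.014,cover=.04).items():
    for r in robot.regions_of("wrist",q):
        m=np.array(r["pixels"]).astype(np.uint8)
        ct=max(cv2.findContours(m,0,2)[0],key=cv2.contourArea); print(q,round(r["score"],2),np.round(r["xy"]),m.sum(),"centre",ray(K,T,r["xy"],z).round(4),cv2.fitEllipse(ct) if len(ct)>5 else "")
E
```

```text
1.65 [0.45195129 0.36372744 0.22665558] [-3.14148577e+00 -7.33966630e-04  2.83939121e+00]
new_plate 0.97 [388. 378.] 1572 centre [0.6336 0.3811 0.026 ] ((387.549560546875, 371.6249694824219), (45.611934661865234, 56.85258865356445), 91.29542541503906)
new_plate 0.95 [304. 216.] 2616 centre [0.4496 0.351  0.026 ] ((305.5478210449219, 228.37281799316406), (61.07355880737305, 62.4089241027832), 156.32363891601562)
new_plate 0.79 [185. 220.] 2637 centre [0.421  0.2462 0.026 ] ((179.85890197753906, 229.47811889648438), (59.3836784362793, 63.12178421020508), 110.01942443847656)
new_plate 0.62 [314. 235.] 10480 centre [0.469  0.3536 0.026 ] ((312.840576171875, 235.9735107421875), (119.38621520996094, 150.29551696777344), 151.4442901611328)
kit_tray 0.96 [332.  38.] 10990 centre [0.314  0.4186 0.014 ] ((332.6902770996094, 3.299030303955078), (143.47222900390625, 193.5420379638672), 168.1595458984375)
kit_tray 0.82 [314. 236.] 10984 centre [0.473  0.3526 0.014 ] ((312.810302734375, 236.49220275878906), (121.20198822021484, 151.4145050048828), 151.7830810546875)
cover 0.95 [ 86. 267.] 2011 centre [0.4328 0.15   0.04  ] ((88.68304443359375, 270.9993591308594), (44.12662124633789, 68.90349578857422), 95.79368591308594)
```

View pics/w1.png

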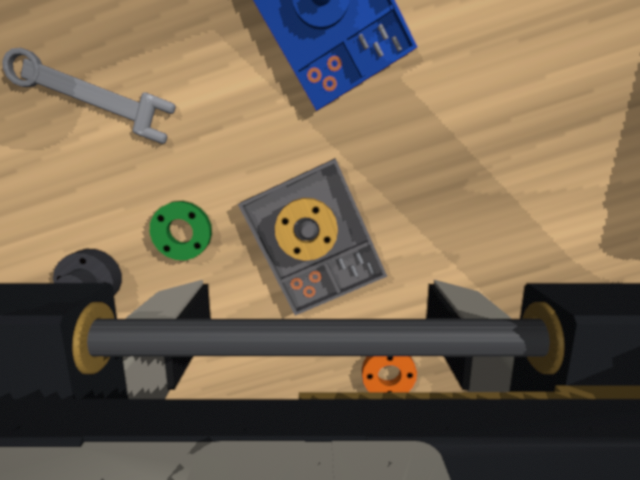

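The close crop shows the gold plate in the grey tray at (307,230), with green at (180,231), orange at (390,374) and the blue tray at the top. The gold plate in the grey tray is the right one. Now I'll measure it precisely.

```bash
cat >> h.py <<'E'
def gold(im,lo=(15,90,70),hi=(32,255,255)):
    m=cv2.inRange(cv2.cvtColor(im,cv2.COLOR_BGR2HSV),lo,hi); m=cv2.morphologyEx(m,cv2.MORPH_OPEN,np.ones((3,3)))
    return m
def toward(p,yaw=None):
    "shift from the present pose to world p in tool units; twist units"
    s=robot.observe(); R=Ro.from_euler("xyz",s["tool_rot"]).as_matrix()
    d=R.T@(np.asarray(p)-s["tool_pos"])/.06
    tw=None if yaw is None else -np.degrees((yaw-s["tool_rot"][2]+np.pi/2)%np.pi-np.pi/2)/6
    return d.round(2),tw and round(tw,2)
def circ(K,T,m,z):
    "world circle fit of mask's outer contour on plane z"
    ct=max(cv2.findContours(m,0,1)[0],key=cv2.contourArea)[:,0]
    w=np.array([ray(K,T,p,z)[:2] for p in ct]); 
    A=np.c_[2*w,np.ones(len(w))]; x=np.linalg.lstsq(A,(w**2).sum(1),rcond=None)[0]; r=np.sqrt(x[2]+x[0]**2+x[1]**2)
    return x[:2],r,ct,w
E
python3 - <<'E'
from h import *
d=np.load("w1.npz"); K,T,im=d["K"],d["T"],d["im"]
hsv=cv2.cvtColor(im,cv2.COLOR_BGR2HSV); print(hsv[230,285],hsv[200,250],hsv[120,450],hsv[185,310])
m=gold(im,(15,150,120)); box=np.zeros_like(m); box[185:275,260:350]=1; m*=box
c,r,ct,w=circ(K,T,m,.025); print("plate",c,r,len(ct))
g=((hsv[...,1]<70)&(hsv[...,2]<160)).astype(np.uint8); b=np.zeros_like(g); b[150:320,225:400]=1; g*=b; g|=(m>0).astype(np.uint8)
g=cv2.morphologyEx(g,cv2.MORPH_OPEN,np.ones((5,5)))
ct=max(cv2.findContours(g,0,2)[0],key=cv2.contourArea)[:,0]
w=np.array([ray(K,T,p,.012)[:2] for p in ct])*1000
rc=cv2.minAreaRect(w.astype(np.float32)); print("tray",rc)
print(toward([c[0],c[1],.227],None))
E
```

```text
[ 19 161 196] [170   8  98] [ 17 101 201] [150   3  95]
plate [0.46179334 0.34822745] 0.027772576541792257 171
tray ((477.3133544921875, 350.780517578125), (124.98798370361328, 100.8359603881836), 7.351212978363037)
(array([-0.24, -0.2 , -0.  ]), None)
```

Call:
carry_out:
  series:
    - {"jaw":100,"travel":[-0.24,-0.19,0.5],"twist":0}
    - {"jaw":100,"travel":[0,0,0.8],"twist":0}
    - {"jaw":100,"travel":[0,0,0.8],"twist":0}
    - {"jaw":100,"travel":[0,0,0.8],"twist":0}
    - {"jaw":100,"travel":[0,0,0.4],"twist":0}
    - {"jaw":100,"travel":[0,0,0.19],"twist":0}
    - {"jaw":100,"travel":[0,0,0],"twist":0}
    - {"jaw":100,"travel":[0,0,0],"twist":0}

```text
time: 2.8
tool_pos: [0.4639, 0.3488, 0.0187]
tool_rot: [3.14, 0.002, 2.839]
contact_force: [0.0, 0.0, -1.4]
opening: 0.0917
```

Call:
carry_out:
  series:
    - {"jaw":40,"travel":[0,0,0],"twist":0}
    - {"jaw":40,"travel":[0,0,0],"twist":0}
    - {"jaw":40,"travel":[0,0,0],"twist":0}
    - {"jaw":40,"travel":[0,0,0],"twist":0}
    - {"jaw":40,"travel":[0,0,0],"twist":0}
    - {"jaw":40,"travel":[0,0,0],"twist":0}
  squeeze: 30

```text
time: 3.55
tool_pos: [0.4633, 0.3482, 0.0174]
tool_rot: [3.141, 0.0, 2.839]
contact_force: [0.3, 0.6, 2.3]
opening: 0.056
```

Call:
carry_out:
  series:
    - {"jaw":40,"travel":[0,0,-0.2],"twist":0}
    - {"jaw":40,"travel":[0,0,-0.5],"twist":0}
    - {"jaw":40,"travel":[0,0,-0.7],"twist":0}
    - {"jaw":40,"travel":[0,0,-0.8],"twist":0}
    - {"jaw":40,"travel":[0,0,0],"twist":0}

```text
time: 4.18
tool_pos: [0.4652, 0.3493, 0.154]
tool_rot: [3.135, 0.006, 2.839]
contact_force: [-0.1, -0.4, -2.2]
opening: 0.056
```

```bash
python3 - <<'E'
from h import *
s=robot.observe(); print(s["tool_pos"],s["opening"],s["contact_force"]); snap("wrist","w2.png")
K,T,c=cam("top"); robot.read_camera("top")
for r in robot.regions_of("top","mat"):
    m=np.array(r["pixels"]).astype(np.uint8); ct=max(cv2.findContours(m,0,1)[0],key=cv2.contourArea)[:,0]
    print(r["score"],cv2.minAreaRect(np.array([ray(K,T,p,.003)[:2]*1000 for p in ct],np.float32)))
print(toward([.61,.01,.13]))
E
```

```text
[0.46521177 0.34927656 0.15395111] 0.05602677292283037 [-0.10716927 -0.40686246 -2.23124804]
0.8 ((616.42578125, 10.56195068359375), (131.75282287597656, 132.63133239746094), 13.335989952087402)
0.23 ((484.821044921875, -327.3323059082031), (112.29347229003906, 99.43335723876953), 73.71546936035156)
(array([-4.03, -4.64,  0.31]), None)
```

View pics/w2.png

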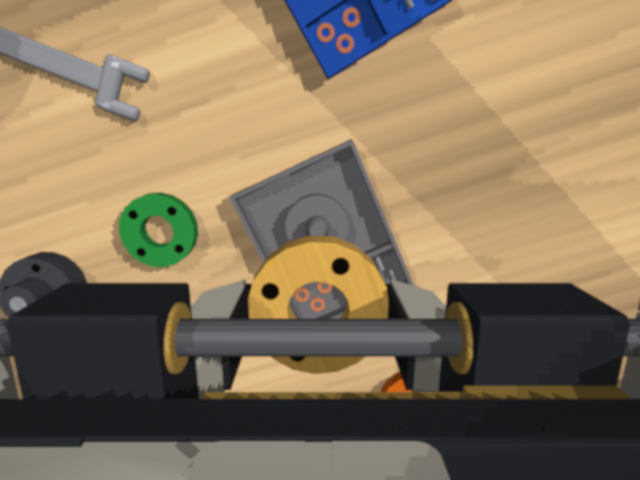

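The good plate is held level. The tray's bare post shows at (318,226).

```bash
python3 - <<'E'
from h import *
im=cv2.imread("pics/w2.png"); K,T,c=cam("wrist")
print("post tip",ray(K,T,[318,224],.028),"seat",ray(K,T,[318,225],.014))
# plate edge: fit circle r 29 at z .1626 to visible upper rim of mask
m=gold(im,(15,130,90)); b=np.zeros_like(m); b[225:318,235:400]=1
ct=max(cv2.findContours(m*b,0,1)[0],key=cv2.contourArea)[:,0]
hull=cv2.convexHull(ct)[:,0]; hull=hull[(hull[:,1]<285)]
w=np.array([ray(K,T,p,.1626)[:2] for p in hull])
from scipy.optimize import least_squares
f=least_squares(lambda x:np.hypot(*(w-x).T)-.029,w.mean(0)+[.02,0],loss="soft_l1",f_scale=.001); print(f.x,np.abs(f.fun).max(),robot.observe()["tool_pos"])
E
```

```text
post tip [0.45356085 0.34984916 0.028     ] seat [0.45715028 0.34871101 0.014     ]
[0.4586437  0.34893766] 0.000986424467379024 [0.46243945 0.34764872 0.14838186]
```

Call:
carry_out:
  series:
    - {"jaw":40,"travel":[-0.67,-0.77,0],"twist":0}
    - {"jaw":40,"travel":[-0.67,-0.77,0],"twist":0}
    - {"jaw":40,"travel":[-0.67,-0.77,0],"twist":0}
    - {"jaw":40,"travel":[-0.67,-0.77,0],"twist":0}
    - {"jaw":40,"travel":[-0.67,-0.77,0],"twist":0}
    - {"jaw":40,"travel":[-0.67,-0.77,0],"twist":0}
    - {"jaw":40,"travel":[0,0,0],"twist":0}
    - {"jaw":40,"travel":[0,0,0],"twist":0}

```text
time: 5.32
tool_pos: [0.6097, 0.0119, 0.1475]
tool_rot: [-3.141, -0.004, 2.838]
contact_force: [-0.1, 0.4, -1.5]
opening: 0.0559
```

```bash
python3 - <<'E'
from h import *
K,_,c=cam("wrist"); T=np.eye(4); T[:3,:3]=Ro.from_euler("xyz",[3.135,.006,2.839]).as_matrix(); T[:3,3]=[0.46521177,0.34927656,0.15395111]; T=T@np.array(c["tool_from_camera"])
print("post tip",ray(K,T,[318,224],.028),"seat",ray(K,T,[318,225],.014))
im=cv2.imread("pics/w2.png")
from scipy.optimize import least_squares
m=gold(im,(15,130,90)); b=np.zeros_like(m); b[225:318,235:400]=1
ct=max(cv2.findContours(m*b,0,1)[0],key=cv2.contourArea)[:,0]
hull=cv2.convexHull(ct)[:,0]; hull=hull[(hull[:,1]<285)]
w=np.array([ray(K,T,p,.1626)[:2] for p in hull])
f=least_squares(lambda x:np.hypot(*(w-x).T)-.029,w.mean(0)+[.02,0],loss="soft_l1",f_scale=.001); print(f.x)
s=robot.observe();print(s["tool_pos"],toward([.61,.012,.008]))
E
```

```text
post tip [0.45866485 0.35180929 0.028     ] seat [0.46240813 0.35074297 0.014     ]
[0.4623893  0.34998237]
[0.60965986 0.01185364 0.14748815] (array([-0.01,  0.  ,  2.32]), None)
```

Call:
carry_out:
  series:
    - {"jaw":40,"travel":[0,0,0.8],"twist":0}
    - {"jaw":40,"travel":[0,0,0.8],"twist":0}
    - {"jaw":40,"travel":[0,0,0.5],"twist":0}
    - {"jaw":40,"travel":[0,0,0.15],"twist":0}
    - {"jaw":40,"travel":[0,0,0.08],"twist":0}
    - {"jaw":40,"travel":[0,0,0],"twist":0}
    - {"jaw":40,"travel":[0,0,0],"twist":0}

```text
time: 6.2
tool_pos: [0.6116, 0.0117, 0.0108]
tool_rot: [3.141, 0.002, 2.839]
contact_force: [0.2, -0.2, -1.9]
opening: 0.056
```

Call:
carry_out:
  series:
    - {"jaw":100,"travel":[0,0,0],"twist":0}
    - {"jaw":100,"travel":[0,0,0],"twist":0}
    - {"jaw":100,"travel":[0,0,0],"twist":0}
    - {"jaw":100,"travel":[0,0,-0.5],"twist":0}
    - {"jaw":100,"travel":[0,0,-0.9],"twist":0}
    - {"jaw":100,"travel":[0,0,-0.9],"twist":0}
    - {"jaw":100,"travel":[0,0,-0.9],"twist":0}
    - {"jaw":100,"travel":[0,0,-0.3],"twist":0}

```text
time: 7.2
tool_pos: [0.6122, 0.0115, 0.224]
tool_rot: [3.14, 0.007, 2.839]
contact_force: [-0.2, -0.9, -0.1]
opening: 0.0915
```

```bash
python3 - <<'E'
from h import *
print(robot.observe()["tool_pos"],robot.observe()["tool_rot"],toward([.465,-.33,.23]))
E
```

```text
[0.61220075 0.01146974 0.22398512] [3.14010181 0.00680055 2.83880696] (array([ 0.64, -6.16, -0.11]), None)
```

Call:
carry_out:
  series:
    - {"jaw":100,"travel":[0.09,-0.88,0],"twist":0}
    - {"jaw":100,"travel":[0.09,-0.88,0],"twist":0}
    - {"jaw":100,"travel":[0.09,-0.88,0],"twist":0}
    - {"jaw":100,"travel":[0.09,-0.88,0],"twist":0}
    - {"jaw":100,"travel":[0.09,-0.88,0],"twist":0}
    - {"jaw":100,"travel":[0.09,-0.88,0],"twist":0}
    - {"jaw":100,"travel":[0.1,-0.88,0],"twist":0}
    - {"jaw":100,"travel":[0,0,0],"twist":0}

```text
time: 8.2
tool_pos: [0.4622, -0.3329, 0.2194]
tool_rot: [-3.141, -0.0, 2.834]
contact_force: [1.3, 0.4, -0.5]
opening: 0.0921
```

Call:
carry_out:
  series:
    - {"jaw":100,"travel":[0,0,0],"twist":0}
    - {"jaw":100,"travel":[0,0,0],"twist":0}

```text
time: 8.45
tool_pos: [0.4646, -0.3285, 0.2196]
tool_rot: [3.141, 0.0, 2.84]
contact_force: [-0.6, 0.4, -0.3]
opening: 0.0919
```

```bash
python3 - <<'E'
from h import *
K,T,c=cam("wrist"); im=snap("wrist","w3.png"); s=robot.observe(); print(s["time"],s["tool_pos"],s["tool_rot"])
np.savez("w3.npz",K=K,T=T,im=im)
b=im[100:300,200:440]; cv2.imwrite("pics/w3c.png",cv2.resize(b,None,fx=3,fy=3,interpolation=2))
for q,z in dict(chipped_plate=.062,valve=.0).items():
    for r in robot.regions_of("wrist",q):
        m=np.array(r["pixels"]).astype(np.uint8); print(q,r["score"],r["xy"],m.sum(),ray(K,T,r["xy"],z))
E
```

```text
8.5 [ 0.46460191 -0.3284894   0.21959357] [3.14131975e+00 1.15152664e-04 2.84068545e+00]
chipped_plate 0.73 [318.0, 232.5] 2998 [ 0.47029478 -0.33059429  0.062     ]
valve 0.73 [330.2, 209.2] 7382 [ 0.46612602 -0.3171185   0.        ]
```

View pics/w3c.png

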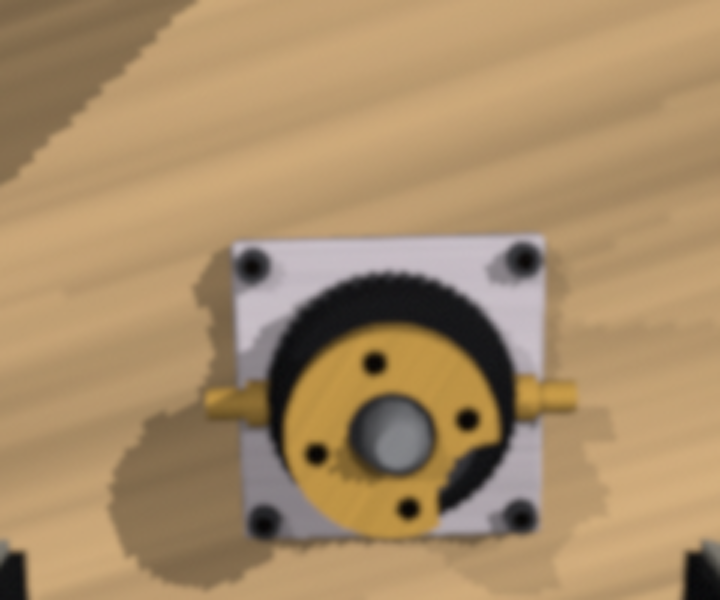

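The chipped plate sits on the valve. Its centre is near crop (392,432) and the break is at lower right, (469,480), about 31° from the present jaw line, so I'll turn 45° to clear it.

```bash
cat >> h.py <<'E'
from scipy.optimize import least_squares
def fitc(w,r,x0=None):
    return least_squares(lambda x:np.hypot(*(w-x).T)-r,w.mean(0) if x0 is None else x0,loss="soft_l1",f_scale=.0007)
E
python3 - <<'E'
from h import *
d=np.load("w3.npz"); K,T,im=d["K"],d["T"],d["im"]
m=gold(im,(15,130,100)); b=np.zeros_like(m); b[205:282,285:372]=1; m*=b
m=cv2.morphologyEx(m,cv2.MORPH_OPEN,np.ones((7,7)))
ct=max(cv2.findContours(m,0,1)[0],key=cv2.contourArea)[:,0]
w=np.array([ray(K,T,p,.0615)[:2] for p in ct]); f=fitc(w,.0285); print("plate",f.x)
rr=np.hypot(*(w-f.x).T); a=np.degrees(np.arctan2(*(w-f.x).T[::-1])); k=rr<.0255; print("break dir",np.median(a[k]),a[k].min(),a[k].max())
print("spindle tip",ray(K,T,[200+400/3,100+447/3],.074))
# base plate: light low-sat
hsv=cv2.cvtColor(im,cv2.COLOR_BGR2HSV); g=((hsv[...,1]<45)&(hsv[...,2]>90)).astype(np.uint8); b[:]=0; b[165:290,265:395]=1
g=cv2.morphologyEx(g*b,cv2.MORPH_OPEN,np.ones((3,3))); pts=np.argwhere(g)[:,::-1]
w=np.array([ray(K,T,p,.010)[:2]*1000 for p in pts],np.float32); print("base",cv2.minAreaRect(w))
x=f.x; print(toward([x[0],x[1],.1]))
E
```

```text
plate [ 0.48139418 -0.32425613]
break dir 15.395959803186464 -97.88999157308155 90.34369484287971
spindle tip [ 0.4838253  -0.32220561  0.074     ]
base ((483.0833740234375, -323.13189697265625), (95.5588607788086, 96.27203369140625), 74.12425231933594)
(array([-0.25,  0.15,  1.99]), None)
```

Call:
carry_out:
  series:
    - {"jaw":100,"travel":[-0.26,0.15,0],"twist":0}
    - {"jaw":100,"travel":[0,0,0.3],"twist":-1}
    - {"jaw":100,"travel":[0,0,0.3],"twist":-1}
    - {"jaw":100,"travel":[0,0,0.3],"twist":-1}
    - {"jaw":100,"travel":[0,0,0.3],"twist":-1}
    - {"jaw":100,"travel":[0,0,0.2],"twist":-1}
    - {"jaw":100,"travel":[0,0,0.2],"twist":-1}
    - {"jaw":100,"travel":[0,0,0.2],"twist":-1}

```text
time: 9.6
tool_pos: [0.4829, -0.3252, 0.111]
tool_rot: [-3.141, 0.0, -2.707]
contact_force: [0.3, -0.4, -0.3]
opening: 0.092
```

Call:
carry_out:
  series:
    - {"jaw":100,"travel":[0,0,0.3],"twist":-0.5}
    - {"jaw":100,"travel":[0,0,0.4],"twist":0}
    - {"jaw":100,"travel":[0,0,0.27],"twist":0}
    - {"jaw":100,"travel":[0,0,0],"twist":0}
    - {"jaw":100,"travel":[0,0,0],"twist":0}
    - {"jaw":100,"travel":[0,0,0],"twist":0}

```text
time: 10.35
tool_pos: [0.4821, -0.3262, 0.0543]
tool_rot: [-3.14, 0.001, -2.659]
contact_force: [-0.1, -0.3, -0.2]
opening: 0.0919
```

```bash
python3 - <<'E'
from h import *
s=robot.observe(); print(s["tool_pos"],s["tool_rot"],s["qpos"].round(2),toward([.482,-.324,.0535]))
E
```

```text
[ 0.48211825 -0.32617244  0.05427312] [-3.13989851e+00  7.51720683e-04 -2.65899101e+00] [-0.73  0.63  1.57  0.    0.94 -2.78] (array([-0.02,  0.03,  0.01]), None)
```

Call:
carry_out:
  series:
    - {"jaw":40,"travel":[-0.02,0.03,0],"twist":0}
    - {"jaw":40,"travel":[0,0,0],"twist":0}
    - {"jaw":40,"travel":[0,0,0],"twist":0}
    - {"jaw":40,"travel":[0,0,0],"twist":0}
    - {"jaw":40,"travel":[0,0,-0.2],"twist":0}
    - {"jaw":40,"travel":[0,0,-0.5],"twist":0}
    - {"jaw":40,"travel":[0,0,-0.7],"twist":0}
    - {"jaw":40,"travel":[0,0,-0.7],"twist":0}

```text
time: 11.35
tool_pos: [0.4815, -0.3234, 0.1809]
tool_rot: [3.141, -0.0, -2.659]
contact_force: [0.5, 0.9, -2.6]
opening: 0.0563
```

Call:
carry_out:
  series:
    - {"jaw":40,"travel":[0,0,0],"twist":0}
    - {"jaw":40,"travel":[0,0,0],"twist":0}
    - {"jaw":40,"travel":[0,0,0],"twist":0}

```text
time: 11.72
tool_pos: [0.481, -0.323, 0.1776]
tool_rot: [3.138, -0.001, -2.659]
contact_force: [-1.1, 1.5, -2.6]
opening: 0.0563
```

```bash
python3 - <<'E'
from h import *
K,T,c=cam("wrist"); im=snap("wrist","w4.png"); s=robot.observe(); print(s["tool_pos"],s["tool_rot"],s["opening"],toward([.462,.350,.165]))
np.savez("w4.npz",K=K,T=T,im=im); cv2.imwrite("pics/w4c.png",cv2.resize(im[100:380,150:500],None,fx=2,fy=2))
E
```

```text
[ 0.48112658 -0.32310036  0.17772658] [ 3.13860365e+00 -1.06162129e-03 -2.65904475e+00] 0.056053394984730213 (array([-4.92, 10.08,  0.24]), None)
```

View pics/w4c.png

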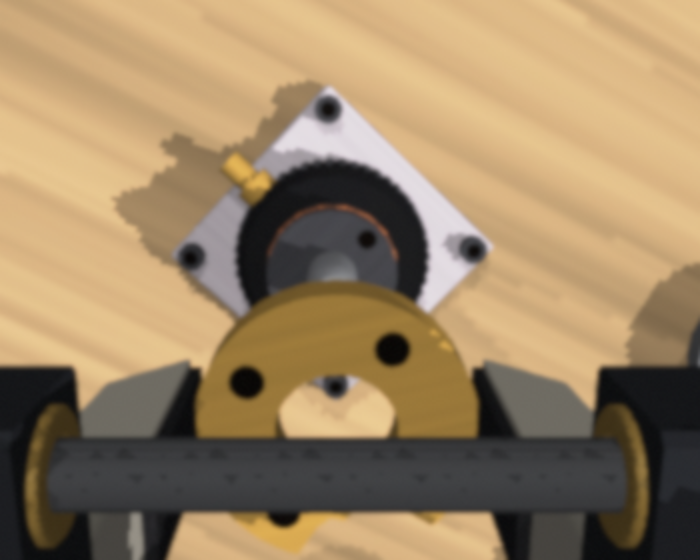

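The chipped plate is held level with the break away from the pads, at the bottom of the crop, and the bare spindle is visible behind. Now I get the hole offset in the hand.

```bash
cat >> h.py <<'E'
def inhand(K,T,im,s,under,box):
    "plate centre minus TCP, world and tool axes, from the near lower rim"
    m=cv2.inRange(cv2.cvtColor(im,cv2.COLOR_BGR2HSV),(13,100,40),(32,255,255)); b=np.zeros_like(m); x0,y0,x1,y1=box; b[y0:y1,x0:x1]=1
    m=cv2.morphologyEx(m*b,cv2.MORPH_OPEN,np.ones((5,5)))
    ct=max(cv2.findContours(m,0,1)[0],key=cv2.contourArea)[:,0]; h=cv2.convexHull(ct)[:,0]
    h=h[(h[:,1]<y0+.5*(y1-y0))&(h[:,1]>y0)]
    w=np.array([ray(K,T,p,s["tool_pos"][2]-under)[:2] for p in h]); f=fitc(w,.029,s["tool_pos"][:2])
    R=Ro.from_euler("xyz",s["tool_rot"]).as_matrix(); d=f.x-s["tool_pos"][:2]
    return f.x,d,(R.T@np.r_[d,0])[:2],np.abs(f.fun).max(),h.min(0),h.max(0)
E
python3 - <<'E'
from h import *
d=np.load("w4.npz"); print(inhand(d["K"],d["T"],d["im"],robot.observe(),.0038,(245,236,395,310)))
d1=dict(tool_pos=np.array([0.46521177,0.34927656,0.15395111]),tool_rot=[3.135,.006,2.839])
K,_,c=cam("wrist"); T=np.eye(4); T[:3,:3]=Ro.from_euler("xyz",d1["tool_rot"]).as_matrix(); T[:3,3]=d1["tool_pos"]; T=T@np.array(c["tool_from_camera"])
print(inhand(K,T,cv2.imread("pics/w2.png"),d1,.0034,(245,230,395,305)))
E
```

```text
(array([ 0.4786708 , -0.33379057]), array([-0.00245577, -0.01069021]), array([ 0.00713602, -0.00832997]), np.float64(5.620279713847154e-09), array([245, 244], dtype=int32), array([245, 244], dtype=int32))
(array([0.46364559, 0.34868857]), array([-0.00156618, -0.00058799]), array([ 0.00131978, -0.00102791]), np.float64(0.010181720021059545), array([245, 236], dtype=int32), array([372, 260], dtype=int32))
```

```bash
python3 - <<'E'
from h import *
d=np.load("w4.npz"); K,T=d["K"],d["T"]; s=robot.observe(); R=Ro.from_euler("xyz",s["tool_rot"]).as_matrix()
for p,z in (((337,281),-.0038),((337,293),.0082),((337,376),.0082)):
    w=ray(K,T,(150+p[0]/2,100+p[1]/2),s["tool_pos"][2]+z); print((R.T@(w-s["tool_pos"]))[:2])
# predicted centre hole projection for tool-x offsets
E
```

```text
[0.02749357 0.0001928 ]
[0.02821674 0.00017563]
[0.01115119 0.00019047]
```

Call:
carry_out:
  series:
    - {"jaw":40,"travel":[-0.46,0.84,0],"twist":0}
    - {"jaw":40,"travel":[-0.46,0.84,0],"twist":0}
    - {"jaw":40,"travel":[-0.46,0.84,0],"twist":0}
    - {"jaw":40,"travel":[-0.46,0.84,0],"twist":0}
    - {"jaw":40,"travel":[-0.46,0.84,0],"twist":0}
    - {"jaw":40,"travel":[-0.46,0.84,0],"twist":0}
    - {"jaw":40,"travel":[-0.46,0.84,0],"twist":0}
    - {"jaw":40,"travel":[-0.46,0.84,0],"twist":0}

```text
time: 12.78
tool_pos: [0.4897, 0.1378, 0.1786]
tool_rot: [3.141, -0.001, -2.659]
contact_force: [1.4, -0.4, -2.3]
opening: 0.0564
```

Call:
carry_out:
  series:
    - {"jaw":40,"travel":[-0.46,0.84,0],"twist":0}
    - {"jaw":40,"travel":[-0.46,0.84,0],"twist":0}
    - {"jaw":40,"travel":[-0.46,0.84,0],"twist":0}
    - {"jaw":40,"travel":[-0.46,0.84,0],"twist":0}
    - {"jaw":40,"travel":[0,0,0],"twist":0}
    - {"jaw":40,"travel":[0,0,0],"twist":0}
    - {"jaw":40,"travel":[0,0,0],"twist":0}
    - {"jaw":40,"travel":[0,0,0],"twist":0}

```text
time: 13.78
tool_pos: [0.4948, 0.3647, 0.1795]
tool_rot: [-3.142, 0.0, -2.661]
contact_force: [0.0, -0.5, -2.3]
opening: 0.0565
```

```bash
python3 - <<'E'
from h import *
K,T,c=cam("wrist"); im=snap("wrist","w5.png"); s=robot.observe(); print(s["time"],s["tool_pos"],s["tool_rot"],s["opening"])
np.savez("w5.npz",K=K,T=T,im=im)
im2=im.copy()
a=np.linspace(0,2*np.pi,90)
for r,z,col in ((.009,.0230,(0,255,0)),(.024,.014,(0,0,255)),(.0065,.028,(255,255,0))):
    P=np.c_[.4625+r*np.cos(a),.3495+r*np.sin(a),0*a+z]
    for q in proj(K,T,P): cv2.circle(im2,tuple(int(v) for v in q),0,col,-1)
cv2.imwrite("pics/w5c.png",cv2.resize(im2[60:300,190:450],None,fx=3,fy=2.5 and 2.5)); print(proj(K,T,[.4625,.3495,.028]))
E
```

```text
13.825 [0.49482745 0.36485644 0.17955841] [ 3.14157961e+00  2.16803483e-04 -2.66044746e+00] 0.05633154153377759
[320.14140573 181.56828575]
```

View pics/w5c.png

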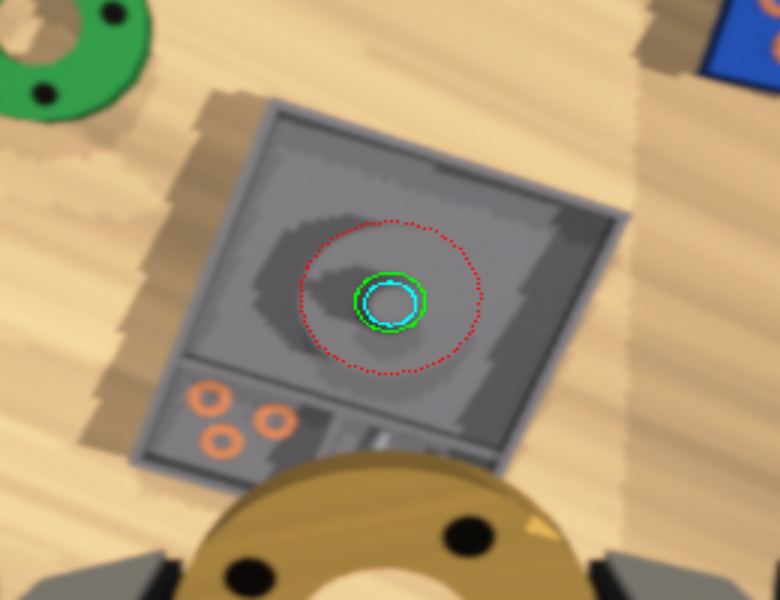

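Overlay of the estimated post and seat at (0.4625, 0.3495) matches the picture, with post centre near crop (390,303).

Call:
carry_out:
  series:
    - {"jaw":40,"travel":[0.4,0.02,0],"twist":0}
    - {"jaw":40,"travel":[0.22,0,0],"twist":0}
    - {"jaw":40,"travel":[0,0,0.7],"twist":0}
    - {"jaw":40,"travel":[0,0,0.8],"twist":0}
    - {"jaw":40,"travel":[0,0,0.7],"twist":0}
    - {"jaw":40,"travel":[0,0,0],"twist":0}
    - {"jaw":40,"travel":[0,0,0],"twist":0}
    - {"jaw":40,"travel":[0,0,0],"twist":0}

```text
time: 14.82
tool_pos: [0.4623, 0.3503, 0.0496]
tool_rot: [3.141, 0.004, -2.659]
contact_force: [0.2, -0.1, -3.0]
opening: 0.0567
```

```bash
python3 - <<'E'
from h import *
s=robot.observe(); print(s["tool_pos"],s["contact_force"],toward([.4614,.3489,.019]))
E
```

```text
[0.46231064 0.35026883 0.04963225] [ 0.21054724 -0.06047791 -2.97244303] (array([ 0.03, -0.01,  0.51]), None)
```

Call:
carry_out:
  series:
    - {"jaw":40,"travel":[0.02,0,0.2],"twist":0}
    - {"jaw":40,"travel":[0,0,0.2],"twist":0}
    - {"jaw":40,"travel":[0,0,0.1],"twist":0}
    - {"jaw":40,"travel":[0,0,0],"twist":0}
    - {"jaw":40,"travel":[0,0,0],"twist":0}
    - {"jaw":40,"travel":[0,0,0],"twist":0}

```text
time: 15.58
tool_pos: [0.4596, 0.3489, 0.0173]
tool_rot: [3.142, -0.001, -2.659]
contact_force: [-3.0, -1.3, 2.9]
opening: 0.0563
```

Call:
carry_out:
  series:
    - {"jaw":100,"travel":[0,0,0],"twist":0}
    - {"jaw":100,"travel":[0,0,0],"twist":0}
    - {"jaw":100,"travel":[0,0,0],"twist":0}
    - {"jaw":100,"travel":[0,0,-0.3],"twist":0}
    - {"jaw":100,"travel":[0,0,-0.8],"twist":0}
    - {"jaw":100,"travel":[-0.3,0,-0.8],"twist":0}
    - {"jaw":100,"travel":[0,0,-0.8],"twist":0}
    - {"jaw":100,"travel":[0,0,0],"twist":0}

```text
time: 16.58
tool_pos: [0.478, 0.3586, 0.1837]
tool_rot: [3.141, 0.009, -2.659]
contact_force: [0.5, 0.4, -0.3]
opening: 0.0921
```

Call:
carry_out:
  series:
    - {"jaw":100,"travel":[0,0,0],"twist":0}
    - {"jaw":100,"travel":[0,0,0],"twist":0}

```text
time: 16.82
tool_pos: [0.475, 0.3569, 0.1776]
tool_rot: [-3.142, -0.003, -2.659]
contact_force: [-0.2, 0.3, -0.5]
opening: 0.0918
```

```bash
python3 - <<'E'
from h import *
K,T,c=cam("wrist"); im=snap("wrist","w6.png"); s=robot.observe(); print(s["time"],s["tool_pos"],s["tool_rot"],s["opening"])
np.savez("w6.npz",K=K,T=T,im=im)
cv2.imwrite("pics/w6c.png",cv2.resize(im[80:320,0:480],None,fx=1.6,fy=1.6))
for r in robot.regions_of("wrist","cover"): print(r["score"],r["xy"],ray(K,T,r["xy"],.02))
print(toward([.60,.012,.2],2.84))
E
```

```text
16.875 [0.47515476 0.35699243 0.17770237] [-3.14154694e+00 -2.95386332e-03 -2.65901118e+00] 0.09192134594131972
0.76 [57.9, 49.9] [0.44720117 0.13038778 0.02      ]
(array([ 0.83, -6.06, -0.37]), np.float64(7.49))
```

View pics/w6c.png

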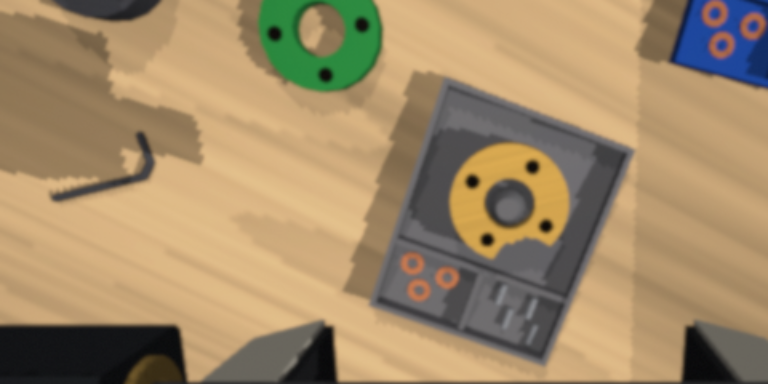

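The chipped plate lies flat on the tray seat with the post through its hole at crop (510,203). Next is the good plate on the mat.

Call:
carry_out:
  series:
    - {"jaw":100,"travel":[0.13,-0.86,-0.1],"twist":0}
    - {"jaw":100,"travel":[0.13,-0.86,-0.1],"twist":0}
    - {"jaw":100,"travel":[0.13,-0.86,-0.1],"twist":0}
    - {"jaw":100,"travel":[0.13,-0.86,-0.1],"twist":0}
    - {"jaw":100,"travel":[0.13,-0.86,-0.1],"twist":0}
    - {"jaw":100,"travel":[0.13,-0.86,-0.1],"twist":0}
    - {"jaw":100,"travel":[0.13,-0.86,-0.1],"twist":0}
    - {"jaw":100,"travel":[0,0,0],"twist":0.5}

```text
time: 17.92
tool_pos: [0.596, 0.0082, 0.2206]
tool_rot: [-3.141, -0.001, -2.717]
contact_force: [-0.1, 0.9, -0.1]
opening: 0.0917
```

Call:
carry_out:
  series:
    - {"jaw":100,"travel":[0,0,0],"twist":1}
    - {"jaw":100,"travel":[0,0,0],"twist":1}
    - {"jaw":100,"travel":[0,0,0],"twist":1}
    - {"jaw":100,"travel":[0,0,0],"twist":1}
    - {"jaw":100,"travel":[0,0,0],"twist":1}
    - {"jaw":100,"travel":[0,0,0],"twist":1}
    - {"jaw":100,"travel":[0,0,0],"twist":1}
    - {"jaw":100,"travel":[0,0,0],"twist":0}

```text
time: 18.92
tool_pos: [0.5949, 0.0121, 0.2206]
tool_rot: [-3.141, -0.001, 2.84]
contact_force: [-0.2, 0.6, -0.4]
opening: 0.0917
```

Call:
carry_out:
  series:
    - {"jaw":100,"travel":[0,0,0],"twist":0}
    - {"jaw":100,"travel":[0,0,0],"twist":0}

```text
time: 19.18
tool_pos: [0.595, 0.0121, 0.2211]
tool_rot: [3.142, -0.0, 2.84]
contact_force: [-0.1, 0.4, -0.4]
opening: 0.0913
```

```bash
python3 - <<'E'
from h import *
K,T,c=cam("wrist"); im=snap("wrist","w7.png"); s=robot.observe(); print(s["time"],s["tool_pos"],s["tool_rot"],s["opening"])
np.savez("w7.npz",K=K,T=T,im=im)
m=gold(im,(15,130,90)); 
for r in robot.regions_of("wrist","new_plate"):
    print(r["score"],r["xy"],ray(K,T,r["xy"],.015)); p=np.array(r["pixels"]).astype(np.uint8); 
    x,rr,_,_=circ(K,T,p,.0145); print(x,rr,toward([x[0],x[1],.0075]))
    break
E
```

```text
19.225 [0.5950856  0.01209624 0.2212213 ] [ 3.14152928e+00 -1.24633740e-04  2.83964363e+00] 0.09154183093151899
0.65 [319.5, 236.6] [0.61593098 0.00672227 0.015     ]
[0.60936245 0.01131677] 0.028538209514235198 (array([-0.23,  0.06,  3.56]), None)
```

View pics/w7.png

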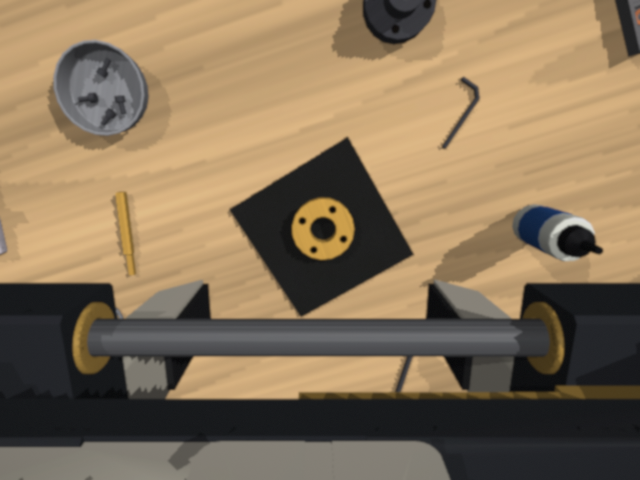

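The good plate lies flat on the mat at (323,229). Picking it up.

Call:
carry_out:
  series:
    - {"jaw":100,"travel":[-0.23,0.06,0.6],"twist":0}
    - {"jaw":100,"travel":[0,0,0.9],"twist":0}
    - {"jaw":100,"travel":[0,0,0.9],"twist":0}
    - {"jaw":100,"travel":[0,0,0.8],"twist":0}
    - {"jaw":100,"travel":[0,0,0.38],"twist":0}
    - {"jaw":100,"travel":[0,0,0],"twist":0}
    - {"jaw":100,"travel":[0,0,0],"twist":0}
    - {"jaw":100,"travel":[0,0,0],"twist":0}

```text
time: 20.27
tool_pos: [0.6096, 0.0114, 0.0069]
tool_rot: [3.141, 0.001, 2.839]
contact_force: [-0.1, -0.2, 0.1]
opening: 0.0913
```

Call:
carry_out:
  series:
    - {"jaw":40,"travel":[0,0,0],"twist":0}
    - {"jaw":40,"travel":[0,0,0],"twist":0}
    - {"jaw":40,"travel":[0,0,0],"twist":0}
    - {"jaw":40,"travel":[0,0,0],"twist":0}
    - {"jaw":40,"travel":[0,0,0],"twist":0}

```text
time: 20.9
tool_pos: [0.6094, 0.0115, 0.0065]
tool_rot: [3.141, 0.0, 2.839]
contact_force: [-0.6, 0.3, -0.3]
opening: 0.0561
```

Call:
carry_out:
  series:
    - {"jaw":40,"travel":[0,0,-0.2],"twist":0}
    - {"jaw":40,"travel":[0,0,-0.8],"twist":0}
    - {"jaw":40,"travel":[0,0,-0.9],"twist":0}
    - {"jaw":40,"travel":[0,0,-0.9],"twist":0}
    - {"jaw":40,"travel":[0,0,-0.2],"twist":0}
    - {"jaw":40,"travel":[0,0,0],"twist":0}
    - {"jaw":40,"travel":[0,0,0],"twist":0}
    - {"jaw":40,"travel":[0,0,0],"twist":0}

```text
time: 21.9
tool_pos: [0.6085, 0.0115, 0.1845]
tool_rot: [-3.141, -0.004, 2.839]
contact_force: [0.3, 0.7, -2.2]
opening: 0.0559
```

```bash
python3 - <<'E'
from h import *
s=robot.observe(); print(s["tool_pos"],s["tool_rot"],s["opening"],toward([.51,-.332,.187]),toward([.483,-.3228,.187]))
E
```

```text
[0.60850784 0.01148675 0.18453218] [-3.1409692  -0.00356605  2.83872882] 0.05590893638348595 (array([-0.14, -5.95, -0.04]), None) (array([ 0.34, -5.94, -0.04]), None)
```

Call:
carry_out:
  series:
    - {"jaw":40,"travel":[-0.02,-0.85,0],"twist":0}
    - {"jaw":40,"travel":[-0.02,-0.85,0],"twist":0}
    - {"jaw":40,"travel":[-0.02,-0.85,0],"twist":0}
    - {"jaw":40,"travel":[-0.02,-0.85,0],"twist":0}
    - {"jaw":40,"travel":[-0.02,-0.85,0],"twist":0}
    - {"jaw":40,"travel":[-0.02,-0.85,0],"twist":0}
    - {"jaw":40,"travel":[-0.02,-0.85,0],"twist":0}
    - {"jaw":40,"travel":[0,0,0],"twist":0}

```text
time: 22.9
tool_pos: [0.5092, -0.3352, 0.185]
tool_rot: [-3.142, -0.002, 2.834]
contact_force: [0.6, 0.6, -2.5]
opening: 0.0561
```

Call:
carry_out:
  series:
    - {"jaw":40,"travel":[0,0,0],"twist":0}
    - {"jaw":40,"travel":[0,0,0],"twist":0}
    - {"jaw":40,"travel":[0,0,0],"twist":0}

```text
time: 23.28
tool_pos: [0.5114, -0.3307, 0.1865]
tool_rot: [3.141, -0.0, 2.84]
contact_force: [-0.2, 1.1, -2.0]
opening: 0.0558
```

```bash
python3 - <<'E'
from h import *
K,T,c=cam("wrist"); im=snap("wrist","w8.png"); s=robot.observe(); print(s["time"],s["tool_pos"],s["tool_rot"],s["opening"])
np.savez("w8.npz",K=K,T=T,im=im)
im2=cv2.resize(im[80:360,180:460],None,fx=2.7,fy=2.1)
a=np.linspace(0,2*np.pi,60)
for r,z,col in ((.009,.069,(0,255,0)),(.024,.05,(0,0,255))):
    for q in proj(K,T,np.c_[.483+r*np.cos(a),-.3228+r*np.sin(a),0*a+z]): cv2.circle(im2,(int((q[0]-180)*2.7),int((q[1]-80)*2.1)),1,col,-1)
x,y,z=s["tool_pos"]
for r,dz,col in ((.029,-.0035,(255,0,0)),(.0125,.0085,(255,255,0))):
    for q in proj(K,T,np.c_[x+r*np.cos(a),y+r*np.sin(a),0*a+z+dz]): cv2.circle(im2,(int((q[0]-180)*2.7),int((q[1]-80)*2.1)),1,col,-1)
cv2.imwrite("pics/w8c.png",im2)
E
```

```text
23.325 [ 0.51133169 -0.3309228   0.18655766] [3.14143808e+00 3.47822311e-05 2.84020065e+00] 0.055832712648763
```

View pics/w8c.png

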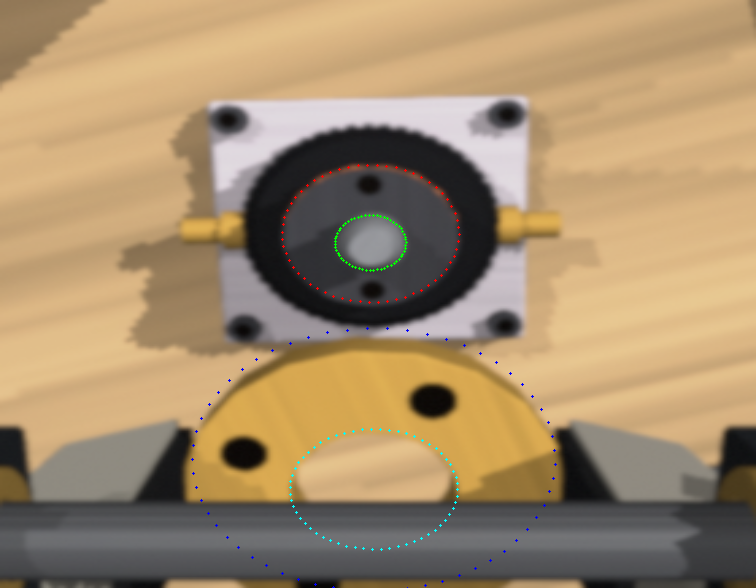

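Overlays fit. The valve seat is centred at crop (371,234) and the spindle at (371,243). The held plate sits about 1 mm toward −x of the tool. Now I place it.

Call:
carry_out:
  series:
    - {"jaw":40,"travel":[0.3,-0.01,0],"twist":0}
    - {"jaw":40,"travel":[0.21,0,0.2],"twist":0}
    - {"jaw":40,"travel":[0,0,0.7],"twist":0}
    - {"jaw":40,"travel":[0,0,0.7],"twist":0}
    - {"jaw":40,"travel":[0,0,0],"twist":0}
    - {"jaw":40,"travel":[0,0,0],"twist":0}
    - {"jaw":40,"travel":[0,0,0],"twist":0}

```text
time: 24.2
tool_pos: [0.4826, -0.324, 0.0926]
tool_rot: [-3.14, 0.003, 2.839]
contact_force: [-0.7, 0.8, -2.2]
opening: 0.0559
```

```bash
python3 - <<'E'
from h import *
s=robot.observe(); print(s["tool_pos"],s["contact_force"],toward([.482,-.3225,.0535]))
E
```

```text
[ 0.48259763 -0.32403663  0.09256651] [-0.68950114  0.79996706 -2.24332478] (array([0.02, 0.02, 0.65]), None)
```

Call:
carry_out:
  series:
    - {"jaw":40,"travel":[0.02,0.02,0.2],"twist":0}
    - {"jaw":40,"travel":[0,0,0.2],"twist":0}
    - {"jaw":40,"travel":[0,0,0.15],"twist":0}
    - {"jaw":40,"travel":[0,0,0.06],"twist":0}
    - {"jaw":40,"travel":[0,0,0],"twist":0}
    - {"jaw":40,"travel":[0,0,0],"twist":0}
    - {"jaw":40,"travel":[0,0,0],"twist":0}

```text
time: 25.08
tool_pos: [0.4808, -0.3218, 0.0539]
tool_rot: [3.142, 0.0, 2.839]
contact_force: [-1.2, 0.3, -2.6]
opening: 0.0564
```

Call:
carry_out:
  series:
    - {"jaw":100,"travel":[0,0,0],"twist":0}
    - {"jaw":100,"travel":[0,0,0],"twist":0}
    - {"jaw":100,"travel":[0,0,0],"twist":0}
    - {"jaw":100,"travel":[0,0,-0.3],"twist":0}
    - {"jaw":100,"travel":[0,0,-0.8],"twist":0}
    - {"jaw":100,"travel":[0,0,-0.9],"twist":0}
    - {"jaw":100,"travel":[0,0,-0.8],"twist":0}
    - {"jaw":100,"travel":[0,0,0],"twist":0}

```text
time: 26.08
tool_pos: [0.4823, -0.3231, 0.2265]
tool_rot: [-3.138, 0.008, 2.839]
contact_force: [0.3, -0.1, -1.3]
opening: 0.0918
```

Call:
carry_out:
  series:
    - {"jaw":100,"travel":[-0.5,0.56,0],"twist":0}
    - {"jaw":100,"travel":[-0.5,0.56,0],"twist":0}
    - {"jaw":100,"travel":[-0.5,0.56,0],"twist":0}
    - {"jaw":100,"travel":[-0.5,0.56,0],"twist":0}
    - {"jaw":100,"travel":[0,0,0],"twist":0}
    - {"jaw":100,"travel":[0,0,0],"twist":0}
    - {"jaw":100,"travel":[0,0,0],"twist":0}

```text
time: 26.95
tool_pos: [0.6344, -0.2302, 0.2217]
tool_rot: [-3.142, -0.001, 2.837]
contact_force: [-0.4, 0.2, -0.3]
opening: 0.0917
```

```bash
python3 - <<'E'
from h import *
K,T,c=cam("wrist"); im=snap("wrist","w9.png"); s=robot.observe(); print(s["time"],s["tool_pos"],s["tool_rot"],s["opening"])
np.savez("w9.npz",K=K,T=T,im=im)
for q,z in (("bearing",.0105),("new_plate",.0615)):
  for r in robot.regions_of("wrist",q):
    p=np.array(r["pixels"]).astype(np.uint8); x,rr,_,_=circ(K,T,p,z); print(q,r["score"],r["xy"],p.sum(),x,rr,toward([x[0],x[1],.002]))
E
```

```text
27.0 [ 0.63447853 -0.23022829  0.22196452] [-3.14153305e+00 -2.52100503e-04  2.83731684e+00] 0.09159481365782617
bearing 0.78 [315.5, 223.9] 1151 [ 0.6366925 -0.23285  ] 0.02085758847271199 (array([-0.05, -0.03,  3.67]), None)
new_plate 0.87 [152.3, 61.2] 4838 [ 0.48268372 -0.3212704 ] 0.029662299691301637 (array([ 1.96, -2.21,  3.67]), None)
```

View pics/w9.png

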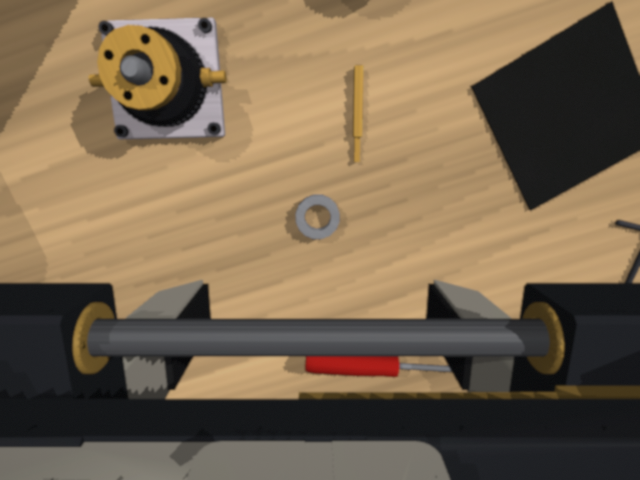

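The good plate is on the valve at (140,68), full round with the spindle through it. The bearing is at (318,217).

```bash
python3 - <<'E'
from h import *
d=np.load("w9.npz"); print(ray(d["K"],d["T"],[318,217],.011))
E
```

```text
[ 0.63782119 -0.23162605  0.011     ]
```

Call:
carry_out:
  series:
    - {"jaw":100,"travel":[-0.05,-0.03,0.6],"twist":0}
    - {"jaw":100,"travel":[0,0,0.9],"twist":0}
    - {"jaw":100,"travel":[0,0,0.9],"twist":0}
    - {"jaw":100,"travel":[0,0,0.6],"twist":0}
    - {"jaw":80,"travel":[0,0,0],"twist":0}
    - {"jaw":80,"travel":[0,0,0],"twist":0}
    - {"jaw":80,"travel":[0,0,0],"twist":0}

```text
time: 27.98
tool_pos: [0.6389, -0.2326, 0.0445]
tool_rot: [-3.141, 0.004, 2.839]
contact_force: [-0.1, 0.6, 0.4]
opening: 0.0742
```

```bash
python3 - <<'E'
from h import *
s=robot.observe(); print(s["tool_pos"],toward([.6367,-.2325,.003]))
E
```

```text
[ 0.63893585 -0.23263475  0.0445116 ] (array([ 0.04, -0.01,  0.69]), None)
```

Call:
carry_out:
  series:
    - {"jaw":80,"travel":[0.03,0,0.45],"twist":0}
    - {"jaw":80,"travel":[0,0,0.22],"twist":0}
    - {"jaw":80,"travel":[0,0,0],"twist":0}
    - {"jaw":80,"travel":[0,0,0],"twist":0}
    - {"jaw":20,"travel":[0,0,0],"twist":0}
    - {"jaw":20,"travel":[0,0,0],"twist":0}
    - {"jaw":20,"travel":[0,0,0],"twist":0}
    - {"jaw":20,"travel":[0,0,0],"twist":0}
  squeeze: 20

```text
time: 28.98
tool_pos: [0.636, -0.2313, 0.0018]
tool_rot: [3.142, 0.0, 2.839]
contact_force: [-1.4, -0.7, 0.7]
opening: 0.0403
```

Call:
carry_out:
  series:
    - {"jaw":20,"travel":[0,0,0],"twist":0}
    - {"jaw":20,"travel":[0,0,0],"twist":0}
    - {"jaw":20,"travel":[0,0,-0.2],"twist":0}
    - {"jaw":20,"travel":[0,0,-0.8],"twist":0}
    - {"jaw":20,"travel":[0,0,-0.9],"twist":0}
    - {"jaw":20,"travel":[0,0,-0.9],"twist":0}
    - {"jaw":20,"travel":[0,0,-0.2],"twist":0}
    - {"jaw":20,"travel":[0,0,0],"twist":0}

```text
time: 29.98
tool_pos: [0.6361, -0.2314, 0.1827]
tool_rot: [-3.141, 0.002, 2.839]
contact_force: [0.5, 0.1, -1.5]
opening: 0.0403
```

```bash
python3 - <<'E'
from h import *
s=robot.observe(); print(s["tool_pos"],s["opening"],toward([.51,-.331,.187]))
E
```

```text
[ 0.63608142 -0.23139167  0.18266495] 0.04034368840792963 (array([ 1.51, -2.21, -0.07]), None)
```

Call:
carry_out:
  series:
    - {"jaw":20,"travel":[0.5,-0.74,0],"twist":0}
    - {"jaw":20,"travel":[0.5,-0.74,0],"twist":0}
    - {"jaw":20,"travel":[0.5,-0.74,0],"twist":0}
    - {"jaw":20,"travel":[0,0,0],"twist":0}
    - {"jaw":20,"travel":[0,0,0],"twist":0}
    - {"jaw":20,"travel":[0,0,0],"twist":0}
    - {"jaw":20,"travel":[0,0,0],"twist":0}

```text
time: 30.85
tool_pos: [0.5111, -0.3307, 0.1812]
tool_rot: [3.141, -0.0, 2.84]
contact_force: [0.3, 0.3, -0.9]
opening: 0.0405
```

```bash
python3 - <<'E'
from h import *
K,T,c=cam("wrist"); im=snap("wrist","w10.png"); s=robot.observe(); print(s["time"],s["tool_pos"],s["tool_rot"],s["opening"])
im2=cv2.resize(im[80:360,180:460],None,fx=2.7,fy=2.1)
a=np.linspace(0,2*np.pi,60)
def dr(cx,cy,z,r,col):
    for q in proj(K,T,np.c_[cx+r*np.cos(a),cy+r*np.sin(a),0*a+z]): cv2.circle(im2,(int((q[0]-180)*2.7),int((q[1]-80)*2.1)),1,col,-1)
dr(.483,-.3228,.069,.009,(0,255,0)); dr(.483,-.3228,.062,.029,(0,0,255))
x,y,z=s["tool_pos"]
dr(x,y,z-.002,.021,(255,0,0)); dr(x,y,z+.009,.0125,(255,255,0))
cv2.imwrite("pics/w10c.png",im2); print(toward([.483,-.3228,.1]))
E
```

```text
30.9 [ 0.51098501 -0.33083249  0.18135249] [ 3.14127656e+00 -3.47922689e-04  2.84027903e+00] 0.03995917304409041
(array([ 0.48, -0.01,  1.36]), None)
```

View pics/w10c.png

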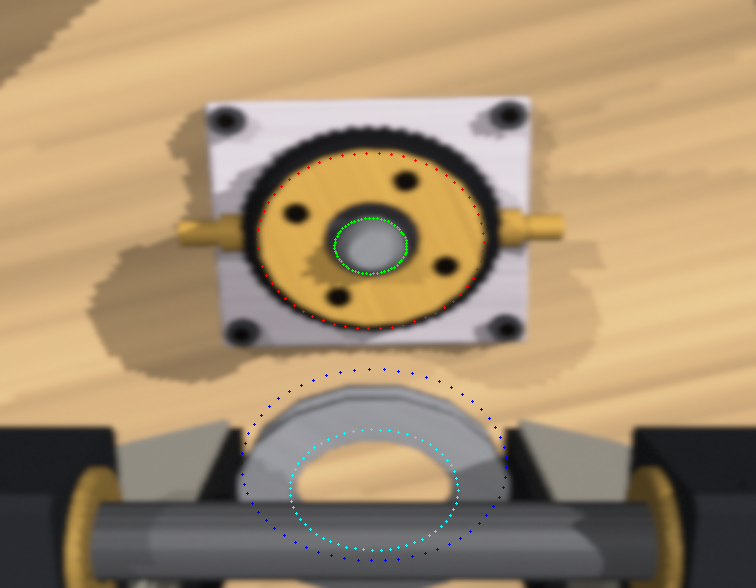

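The plate sits concentric on the seat, as the red overlay shows. The held bearing is about 2 mm toward −x of the tool, so I correct for that and lower.

Call:
carry_out:
  series:
    - {"jaw":20,"travel":[0.3,-0.01,0],"twist":0}
    - {"jaw":20,"travel":[0.21,0,0.2],"twist":0}
    - {"jaw":20,"travel":[0,0,0.7],"twist":0}
    - {"jaw":20,"travel":[0,0,0.66],"twist":0}
    - {"jaw":20,"travel":[0,0,0],"twist":0}
    - {"jaw":20,"travel":[0,0,0],"twist":0}
    - {"jaw":20,"travel":[0,0,0],"twist":0}
    - {"jaw":20,"travel":[0,0,0],"twist":0}

```text
time: 31.9
tool_pos: [0.4815, -0.3235, 0.0894]
tool_rot: [-3.141, 0.002, 2.839]
contact_force: [0.4, 0.5, -1.2]
opening: 0.0402
```

```bash
python3 - <<'E'
from h import *
s=robot.observe(); print(s["tool_pos"],s["contact_force"],toward([.4809,-.3221,.0655]))
E
```

```text
[ 0.481532   -0.3235329   0.08942693] [ 0.38217122  0.51589863 -1.15955811] (array([0.02, 0.02, 0.4 ]), None)
```

Call:
carry_out:
  series:
    - {"jaw":20,"travel":[0.02,0.02,0.2],"twist":0}
    - {"jaw":20,"travel":[0,0,0.12],"twist":0}
    - {"jaw":20,"travel":[0,0,0.06],"twist":0}
    - {"jaw":20,"travel":[0,0,0],"twist":0}
    - {"jaw":20,"travel":[0,0,0],"twist":0}
    - {"jaw":20,"travel":[0,0,0],"twist":0}

```text
time: 32.65
tool_pos: [0.4803, -0.3217, 0.0655]
tool_rot: [-3.141, 0.0, 2.839]
contact_force: [0.7, 0.6, -1.6]
opening: 0.04
```

Call:
carry_out:
  series:
    - {"jaw":100,"travel":[0,0,0.01],"twist":0}
    - {"jaw":100,"travel":[0,0,0],"twist":0}
    - {"jaw":100,"travel":[0,0,0],"twist":0}
    - {"jaw":100,"travel":[0,0,0],"twist":0}
    - {"jaw":100,"travel":[-0.1,0,-0.8],"twist":0}
    - {"jaw":100,"travel":[-0.2,0,-0.9],"twist":0}
    - {"jaw":100,"travel":[0,0,-0.3],"twist":0}
    - {"jaw":100,"travel":[0,0,0],"twist":0}

```text
time: 33.65
tool_pos: [0.498, -0.3274, 0.1862]
tool_rot: [-3.14, 0.003, 2.839]
contact_force: [-1.0, 0.3, -0.3]
opening: 0.0919
```

Call:
carry_out:
  series:
    - {"jaw":100,"travel":[0,0,0],"twist":0}
    - {"jaw":100,"travel":[0,0,0],"twist":0}

```text
time: 33.9
tool_pos: [0.4967, -0.3265, 0.1831]
tool_rot: [3.14, -0.003, 2.839]
contact_force: [1.0, 0.3, -0.5]
opening: 0.0922
```

```bash
python3 - <<'E'
from h import *
K,T,c=cam("wrist"); im=snap("wrist","w11.png"); s=robot.observe(); print(s["time"],s["tool_pos"],s["tool_rot"],s["opening"])
im2=cv2.resize(im[80:360,180:460],None,fx=2.7,fy=2.1)
a=np.linspace(0,2*np.pi,60)
def dr(cx,cy,z,r,col):
    for q in proj(K,T,np.c_[cx+r*np.cos(a),cy+r*np.sin(a),0*a+z]): cv2.circle(im2,(int((q[0]-180)*2.7),int((q[1]-80)*2.1)),1,col,-1)
dr(.483,-.3228,.073,.021,(0,255,0)); dr(.483,-.3228,.062,.029,(0,0,255))
cv2.imwrite("pics/w11c.png",im2); print(toward([.43,.13,.22]))
E
```

```text
33.95 [ 0.49683902 -0.32663375  0.18333092] [ 3.14052102e+00 -2.22638189e-03  2.83862095e+00] 0.09137096998770818
(array([ 3.34,  6.93, -0.6 ]), None)
```

View pics/w11c.png

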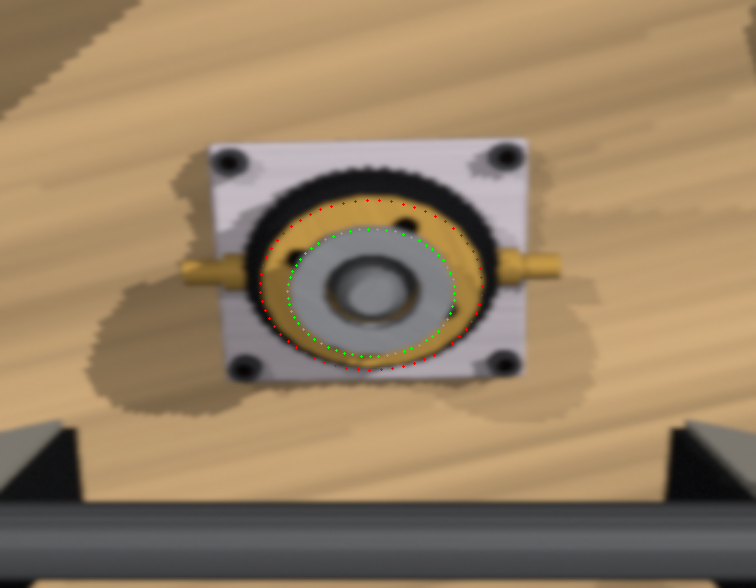

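The bearing lies flat and concentric around the spindle (crop (371,292)). Next is the cover.

Call:
carry_out:
  series:
    - {"jaw":100,"travel":[0.42,0.87,-0.08],"twist":0}
    - {"jaw":100,"travel":[0.42,0.87,-0.08],"twist":0}
    - {"jaw":100,"travel":[0.42,0.87,-0.08],"twist":0}
    - {"jaw":100,"travel":[0.42,0.87,-0.08],"twist":0}
    - {"jaw":100,"travel":[0.42,0.87,-0.08],"twist":0}
    - {"jaw":100,"travel":[0.42,0.87,-0.08],"twist":0}
    - {"jaw":100,"travel":[0.42,0.87,-0.08],"twist":0}
    - {"jaw":100,"travel":[0.42,0.87,-0.08],"twist":0}

```text
time: 34.95
tool_pos: [0.4287, 0.1334, 0.2229]
tool_rot: [-3.141, -0.0, 2.839]
contact_force: [0.4, 0.6, -0.0]
opening: 0.0917
```

Call:
carry_out:
  series:
    - {"jaw":70,"travel":[0,0,0],"twist":0}
    - {"jaw":70,"travel":[0,0,0],"twist":0}
    - {"jaw":70,"travel":[0,0,0],"twist":0}
    - {"jaw":70,"travel":[0,0,0],"twist":0}

```text
time: 35.45
tool_pos: [0.4297, 0.1306, 0.2229]
tool_rot: [-3.141, -0.0, 2.837]
contact_force: [0.9, 0.6, 0.4]
opening: 0.0643
```

```bash
python3 - <<'E'
from h import *
K,T,c=cam("wrist"); im=snap("wrist","w12.png"); s=robot.observe(); print(s["time"],s["tool_pos"],s["tool_rot"],s["opening"])
np.savez("w12.npz",K=K,T=T,im=im)
rs=robot.regions_of("wrist","cover"); 
for r in rs: print(r["score"],r["xy"],np.array(r["pixels"]).sum())
p=np.array(rs[0]["pixels"]).astype(np.uint8)
ct=max(cv2.findContours(p,0,1)[0],key=cv2.contourArea)[:,0]
# fit silhouette of cover model: hull of the four circles
a=np.linspace(0,2*np.pi,72)
def sil(x):
    P=np.vstack([np.c_[x[0]+r*np.cos(a),x[1]+r*np.sin(a),0*a+z] for r,z in ((.029,0),(.029,.02),(.014,.04))])
    return cv2.convexHull(proj(K,T,P).astype(np.float32))
h=cv2.convexHull(ct)[:,0].astype(float)
f=least_squares(lambda x:[cv2.pointPolygonTest(sil(x),tuple(map(float,q)),True) for q in h],ray(K,T,rs[0]["xy"],.02)[:2],diff_step=1e-3,loss="soft_l1"); print(f.x,np.abs(f.fun).mean())
im2=im.copy(); cv2.polylines(im2,[sil(f.x).astype(int)],True,(0,0,255),1)
for r,z in ((.014,.04),(.014,.02)):
    for q in proj(K,T,np.c_[f.x[0]+r*np.cos(a),f.x[1]+r*np.sin(a),0*a+z]): cv2.circle(im2,tuple(int(v) for v in q),0,(0,255,0),-1)
u,v=np.round(proj(K,T,[f.x[0],f.x[1],.02])).astype(int); print(u,v); y0,x0=max(v-90,0),max(u-100,0)
cv2.imwrite("pics/w12c.png",cv2.resize(im2[y0:y0+180,x0:x0+200],None,fx=3.2,fy=3.2)); print(toward([f.x[0],f.x[1],.024]))
E
```

```text
35.5 [0.4296816  0.13072408 0.22299421] [-3.14151182e+00 -1.94071407e-04  2.83674978e+00] 0.06408015340629133
0.83 [319.4, 228.9] 3081
[0.4474076 0.1262572] 0.5195244701097269
320 234
(array([-0.31,  0.02,  3.32]), None)
```

View pics/w12c.png

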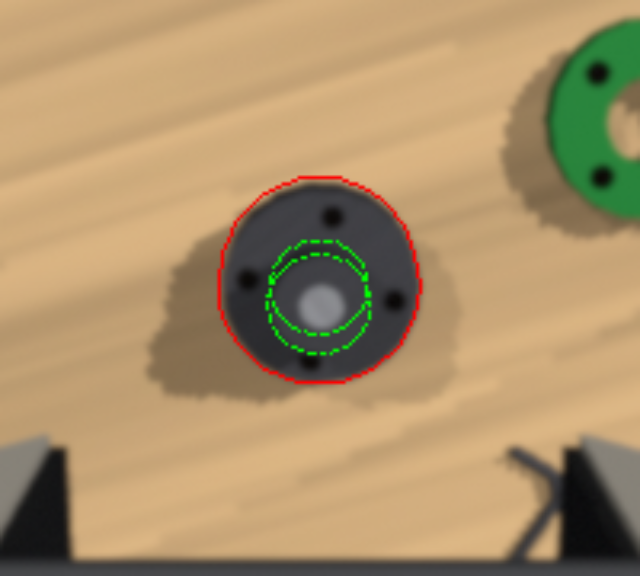

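Call:
carry_out:
  series:
    - {"jaw":70,"travel":[-0.33,0.02,0.6],"twist":0}
    - {"jaw":70,"travel":[0,0,0.9],"twist":0}
    - {"jaw":70,"travel":[0,0,0.9],"twist":0}
    - {"jaw":70,"travel":[0,0,0.6],"twist":0}
    - {"jaw":70,"travel":[0,0,0.3],"twist":0}
    - {"jaw":70,"travel":[0,0,0],"twist":0}
    - {"jaw":70,"travel":[0,0,0],"twist":0}
    - {"jaw":70,"travel":[0,0,0],"twist":0}

```text
time: 36.55
tool_pos: [0.4495, 0.127, 0.0261]
tool_rot: [3.141, 0.002, 2.839]
contact_force: [-0.1, -0.5, -0.4]
opening: 0.0646
```

Call:
carry_out:
  series:
    - {"jaw":10,"travel":[0,0,0],"twist":0}
    - {"jaw":10,"travel":[0,0,0],"twist":0}
    - {"jaw":10,"travel":[0,0,0],"twist":0}
    - {"jaw":10,"travel":[0,0,0],"twist":0}
    - {"jaw":10,"travel":[0,0,0],"twist":0}
    - {"jaw":10,"travel":[0,0,0],"twist":0}
  squeeze: 30

```text
time: 37.3
tool_pos: [0.4487, 0.127, 0.0251]
tool_rot: [3.142, -0.0, 2.839]
contact_force: [-0.5, 0.7, 0.9]
opening: 0.027
```

Call:
carry_out:
  series:
    - {"jaw":10,"travel":[0,0,-0.2],"twist":0}
    - {"jaw":10,"travel":[0,0,-0.8],"twist":0}
    - {"jaw":10,"travel":[0,0,-0.9],"twist":0}
    - {"jaw":10,"travel":[0,0,-0.9],"twist":0}
    - {"jaw":10,"travel":[0,0,-0.2],"twist":0}
    - {"jaw":10,"travel":[0,0,0],"twist":0}
    - {"jaw":10,"travel":[0,0,0],"twist":0}
    - {"jaw":10,"travel":[0,0,0],"twist":0}

```text
time: 38.3
tool_pos: [0.4479, 0.1269, 0.2036]
tool_rot: [-3.14, -0.003, 2.839]
contact_force: [-0.8, -0.1, -0.7]
opening: 0.0271
```

```bash
python3 - <<'E'
from h import *
s=robot.observe(); print(s["tool_pos"],s["opening"],s["contact_force"],toward([.515,-.332,.205]))
E
```

```text
[0.44790957 0.12685551 0.20362011] 0.027144287980640072 [-0.76010216 -0.09733211 -0.71054734] (array([-3.35, -6.97, -0.02]), None)
```

Call:
carry_out:
  series:
    - {"jaw":10,"travel":[-0.42,-0.87,0],"twist":0}
    - {"jaw":10,"travel":[-0.42,-0.87,0],"twist":0}
    - {"jaw":10,"travel":[-0.42,-0.87,0],"twist":0}
    - {"jaw":10,"travel":[-0.42,-0.87,0],"twist":0}
    - {"jaw":10,"travel":[-0.42,-0.87,0],"twist":0}
    - {"jaw":10,"travel":[-0.42,-0.87,0],"twist":0}
    - {"jaw":10,"travel":[-0.42,-0.87,0],"twist":0}
    - {"jaw":10,"travel":[-0.42,-0.87,0],"twist":0}

```text
time: 39.3
tool_pos: [0.5164, -0.3335, 0.2037]
tool_rot: [3.14, -0.002, 2.839]
contact_force: [0.3, -0.0, -0.5]
opening: 0.0267
```

Call:
carry_out:
  series:
    - {"jaw":10,"travel":[0,0,0],"twist":0}
    - {"jaw":10,"travel":[0,0,0],"twist":0}
    - {"jaw":10,"travel":[0,0,0],"twist":0}
    - {"jaw":10,"travel":[0,0,0],"twist":0}

```text
time: 39.8
tool_pos: [0.5168, -0.3306, 0.2054]
tool_rot: [3.141, 0.0, 2.84]
contact_force: [0.3, 0.5, -0.8]
opening: 0.027
```

```bash
python3 - <<'E'
from h import *
K,T,c=cam("wrist"); im=snap("wrist","w13.png"); s=robot.observe(); print(s["time"],s["tool_pos"],s["tool_rot"],s["opening"])
im2=cv2.resize(im[60:340,180:460],None,fx=2.7,fy=2.1)
a=np.linspace(0,2*np.pi,60)
def dr(cx,cy,z,r,col):
    for q in proj(K,T,np.c_[cx+r*np.cos(a),cy+r*np.sin(a),0*a+z]): cv2.circle(im2,(int((q[0]-180)*2.7),int((q[1]-60)*2.1)),1,col,-1)
dr(.483,-.3228,.073,.021,(0,255,0)); dr(.483,-.3228,.062,.029,(0,0,255))
x,y,z=s["tool_pos"]
dr(x,y,z-.0251,.029,(255,0,0)); dr(x,y,z-.0051,.029,(255,255,0))
cv2.imwrite("pics/w13c.png",im2); print(toward([.483,-.3228,.125]))
E
```

```text
39.85 [ 0.51682652 -0.33076489  0.20542331] [-3.14158534e+00  3.06970476e-04  2.84017392e+00] 0.02702974671981862
(array([ 0.58, -0.04,  1.34]), None)
```

View pics/w13c.png

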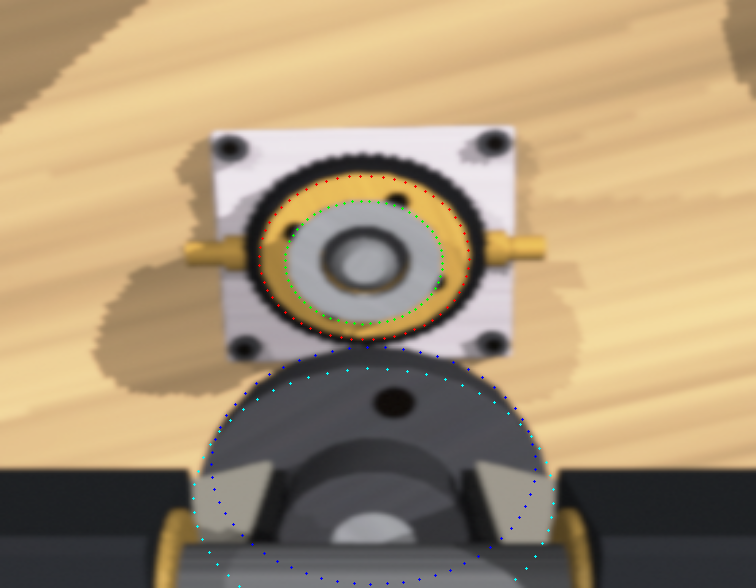

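The cover is held upright and its rim fits the overlay. The bearing and plate are still centred.

Call:
carry_out:
  series:
    - {"jaw":10,"travel":[0.38,-0.04,0],"twist":0}
    - {"jaw":10,"travel":[0.2,0,0.2],"twist":0}
    - {"jaw":10,"travel":[0,0,0.7],"twist":0}
    - {"jaw":10,"travel":[0,0,0.6],"twist":0}
    - {"jaw":10,"travel":[0,0,0],"twist":0}
    - {"jaw":10,"travel":[0,0,0],"twist":0}
    - {"jaw":10,"travel":[0,0,0],"twist":0}
    - {"jaw":10,"travel":[0,0,0],"twist":0}

```text
time: 40.85
tool_pos: [0.4832, -0.324, 0.1163]
tool_rot: [-3.141, 0.002, 2.839]
contact_force: [-0.5, 0.3, -1.6]
opening: 0.0273
```

```bash
python3 - <<'E'
from h import *
s=robot.observe(); print(s["tool_pos"],s["contact_force"],toward([.4829,-.3226,.0875]))
E
```

```text
[ 0.48316129 -0.32399486  0.11631711] [-0.53683068  0.3368701  -1.56222869] (array([0.01, 0.02, 0.48]), None)
```

Call:
carry_out:
  series:
    - {"jaw":10,"travel":[0.01,0.02,0.2],"twist":0}
    - {"jaw":10,"travel":[0,0,0.15],"twist":0}
    - {"jaw":10,"travel":[0,0,0.1],"twist":0}
    - {"jaw":10,"travel":[0,0,0.02],"twist":0}
    - {"jaw":10,"travel":[0,0,0],"twist":0}
    - {"jaw":10,"travel":[0,0,0],"twist":0}
    - {"jaw":10,"travel":[0,0,0],"twist":0}

```text
time: 41.72
tool_pos: [0.4821, -0.322, 0.0871]
tool_rot: [3.141, -0.001, 2.839]
contact_force: [-2.3, 2.2, 5.7]
opening: 0.0271
```

Contact came at tip height 0.0871, exactly the seated height. Releasing.

Call:
carry_out:
  series:
    - {"jaw":70,"travel":[0,0,0],"twist":0}
    - {"jaw":70,"travel":[0,0,0],"twist":0}
    - {"jaw":70,"travel":[0,0,0],"twist":0}
    - {"jaw":70,"travel":[0,0,0],"twist":0}
    - {"jaw":70,"travel":[0,0,-0.4],"twist":0}
    - {"jaw":70,"travel":[0,0,-0.8],"twist":0}
    - {"jaw":70,"travel":[-0.5,0,-0.8],"twist":0}
    - {"jaw":70,"travel":[0,0,0],"twist":0}

```text
time: 42.72
tool_pos: [0.514, -0.333, 0.2113]
tool_rot: [-3.138, 0.009, 2.839]
contact_force: [-0.2, 0.2, -0.1]
opening: 0.0644
```

Call:
carry_out:
  series:
    - {"jaw":70,"travel":[0,0,0],"twist":0}
    - {"jaw":70,"travel":[0,0,0],"twist":0}

```text
time: 42.98
tool_pos: [0.5101, -0.3307, 0.2053]
tool_rot: [3.14, -0.003, 2.839]
contact_force: [0.1, -0.4, 0.3]
opening: 0.0643
```

```bash
python3 - <<'E'
from h import *
K,T,c=cam("wrist"); im=snap("wrist","w14.png"); s=robot.observe(); print(s["time"],s["tool_pos"],s["tool_rot"],s["opening"])
a=np.linspace(0,2*np.pi,60)
for z,r,col in ((.062,.029,(0,0,255)),(.082,.029,(0,255,0)),(.102,.014,(255,255,0))):
    for q in proj(K,T,np.c_[.483+r*np.cos(a),-.3228+r*np.sin(a),0*a+z]): cv2.circle(im,tuple(int(v) for v in q),0,col,-1)
sd=snap("side","s2.png"); tp=snap("top","t2.png")
A=cv2.resize(im[80:300,200:440],(400,366)); B=cv2.resize(sd[320:420,390:510],(400,366),interpolation=2); C=cv2.resize(tp[160:300,150:510],(800,234))
cv2.imwrite("pics/f.png",np.vstack([np.hstack([A,B]),C]))
E
```

```text
43.025 [ 0.5102132  -0.33078521  0.20540798] [ 3.14036058e+00 -2.76858946e-03  2.83855366e+00] 0.06430280087066119
```

View pics/f.png

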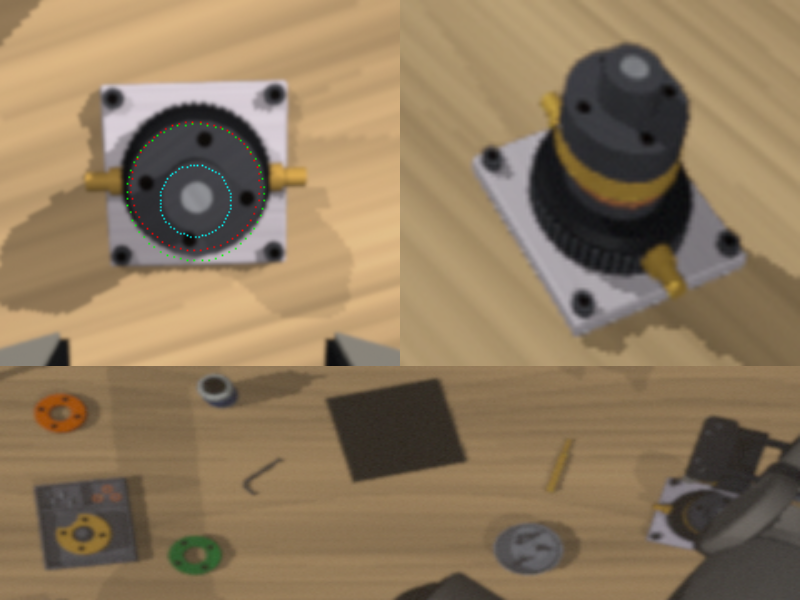

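The final check shows the cover concentric and flush on the gold plate in the side crop. The chipped plate is on the tray post, and the dish, bottle and look-alikes are unmoved. Handing in.

```bash
python3 -c "
from cell import robot
print(robot.hand_in())"
```

```text
the job is handed in; nothing more can be done
None
```

The plates are swapped and the valve is rebuilt; I handed the job in after about 43 s of the 144 s allowed. The hand-in gave no verdict.

- **Order:** I parked the good plate on the mat and moved the chipped plate from the valve to the tray post. Then the good plate went on the valve, followed by the bearing around the spindle and the cover on top.
- **Final checks:** In the last pictures the cover sits concentric and flush on the good plate. Contact came at the expected seated height with about 6 N, and the bearing was flat and centred before it was covered. The chipped plate lies flat over the tray post. The dish, bottle and look-alikes are where they were, by eye. The gripper was open, about 12 cm above the cover plane and touching nothing.
- **What disagreed:**
    - The network's centre points were a few millimetres off, and it once labelled the cover as the mat, so I used shape fits and overlays instead.
    - The gripper read 1–2 mm less than the true widths.
    - One automatic measurement of the held chipped plate failed, and I replaced it with hand-picked points.

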